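# Return the mixed-up microscope objectives to their colour-coded cradles

## Robot

A 7-joint arm with a two-finger parallel gripper is mounted at the origin on the work surface. World frame = base frame: x ahead of the robot, y to its left, z up, the work surface at z = 0. Lengths are in m, angles in rad, forces in N, time in s.
With the tool pointing down it reaches from about 0.425 to 0.875 m from the base axis. Payload 4.7 kg.
Tool frame: the origin (TCP) lies at the very end of the fingers, on their centre line; the grasp point (between the pads) lies 19 mm behind it (grip_point_offset is the distance from the TCP to the grasp point, in m); x points along the fingers, z is the direction in which the jaws open and shut, and the axes are right-handed (so a half turn about x gives the same grasp; the last joint's range is limited). The gripper opens to 87 mm and grips with 3 to 60 N. Pads are 19 mm wide; open, the fingers measure 117 mm over their backs; the gripper's body (75 mm by 190 mm) begins 51 mm behind the grasp point.
Start: joints at [1.307, 0.321, -0.07, 1.45, 0.023, 1.371, -0.057], TCP at [0.178, -0.625, 0.223] pointing down, gripper open.
Joint ranges: [-2.86, 2.86], [-0.3, 2.09], [-1.38, 1.24], [0.06, 2.45], [-1.56, 4.7], [0.09, 2.05], [-2.69, 2.69]. Speed limits (rad/s): [2.57, 2.57, 3.14, 3.14, 3.14, 3.14, 3.14].

## Interface

Orientations are given as a rotation vector (axis times angle).
In Python, from bench import get_state, get_image, calibration, close_job, grip_point_offset gives the robot as it stands.
- The arm moves only by the tool play_rows, never from a script. Its argument "targets" is a list of rows, each an object with "claw": the closure, from 0 (fully open) to 1 (shut); "linear": the shift along the tool's x, y, z as a fraction of full scale, a list of three; "rotation": the turn, a rotation vector about the tool's x, y, z as a fraction of full scale, a list of three. In form: [{"claw": claw, "linear": [x, y, z], "rotation": [wx, wy, wz]}, ...]. A call has 1 to 10 rows; each row shifts and turns the pose as measured when the row begins, along the tool's axes as they then stand; what a row does not reach is not made up. Full scale, the value 1, is 2.5 cm for a shift and 90 degrees for a turn. A row lasts 1/12 s, in which the tool goes at most 41.7 mm and 7.16 degrees, less where a joint would pass 70% of its speed; a pose out of reach is approached as far as the arm can. A call with a number of a shift or a turn outside -1 to 1 is refused whole. A call with a gripper value outside its range is refused whole. The fingers move at their own pace and stop on an object; "newtons" is the grip in N (left out, the last holds). Time passes only in rows, so rows that do not move let the fingers close. It gives the time, the measured TCP pose, the force and the opening at its end, in the units of the state.
- get_state(): the state, without advancing time (a new reading comes with each control period).
- get_image(name): name is "side" or "top" or "wrist"; returns the picture (400x640x3 uint8, blue, green, red); there is no depth.
- calibration(name): a dict with "fx", "fy", "cx", "cy" (pixels), "rvec" (rotation vector, rad) and "tvec" (3), from world to camera coordinates, as OpenCV has them; the wrist camera has in their place "hand_eye" (4x4, takes a point from camera to tool coordinates, whose origin is the TCP and whose axes are the tool frame's). Camera axes: x right, y down, z forward; pixel columns grow to the right and rows downward; lengths in m; the calibration is good to about 2 mm. A picture is of the moment at which its call begins: read the wrist's pose just before it. calibration takes no time and is no camera call.
- close_job(): hands the job in, once; it reports no verdict.
The state is a dict: "time": time; "joint_positions": joint angles; "qd": joint speeds; "joint_torque": joint torques, N m; "position": TCP position; "tool_rot": TCP orientation; "ft_force": force on the tool from outside, world axes, zero at the start; "torque": the same for the moment, N m; "grip_width": opening from 0.0 (shut) to 1.0 (fully open).
Only numpy, scipy, OpenCV 4.12 (cv2) and the standard library are available. Lean on these libraries where they do the work, as an engineer would, in place of code of your own. Each camera call takes 0.05 s, during which the arm holds its last target. There are 200 camera calls.

## Task

The four microscope objectives are standing in the wrong cradles: put each one upright into the cradle of its own colour, so that it stands flat on the recess floor; the empty grey cradle is free to use on the way and ends up empty again. Set them down gently, without dropping or toppling any, and leave the glass jar where it is.

Things in the scene. Friction and masses are not known exactly. Their poses are not given: they have to be found in the camera images.
- lens_red: loose microscope objective, upper barrel and top face red: an upright round solid, 44 mm diameter, 60 mm tall, lowest 8 mm a 38 mm brass foot; 0.11 to 0.23 kg. Origin at the centre of its underside, z up its axis; its yaw is of no matter. Starts upright in the recess of another colour's cradle (never its own, never the grey one).
- lens_yellow: loose microscope objective, upper barrel and top face yellow: an upright round solid, 44 mm diameter, 60 mm tall, lowest 8 mm a 38 mm brass foot; 0.11 to 0.23 kg. Origin at the centre of its underside, z up its axis; its yaw is of no matter. Starts upright in the recess of another colour's cradle (never its own, never the grey one).
- lens_green: loose microscope objective, upper barrel and top face green: an upright round solid, 44 mm diameter, 60 mm tall, lowest 8 mm a 38 mm brass foot; 0.11 to 0.23 kg. Origin at the centre of its underside, z up its axis; its yaw is of no matter. Starts upright in the recess of another colour's cradle (never its own, never the grey one).
- lens_blue: loose microscope objective, upper barrel and top face blue: an upright round solid, 44 mm diameter, 60 mm tall, lowest 8 mm a 38 mm brass foot; 0.11 to 0.23 kg. Origin at the centre of its underside, z up its axis; its yaw is of no matter. Starts upright in the recess of another colour's cradle (never its own, never the grey one).
- cradle_red: fixed red cradle, home of the red objective: 80 mm square plate; raised round rim (76 mm outside, 60 mm inside diameter, top 13 mm above the bench) round a flat recess, floor 6 mm above the bench. Origin on the bench under the recess centre, z up. Holds one standing objective with 8 mm play all round. Cradle centres are at least 120 mm apart.
- cradle_yellow: fixed yellow cradle, home of the yellow objective: 80 mm square plate; raised round rim (76 mm outside, 60 mm inside diameter, top 13 mm above the bench) round a flat recess, floor 6 mm above the bench. Origin on the bench under the recess centre, z up. Holds one standing objective with 8 mm play all round. Cradle centres are at least 120 mm apart.
- cradle_green: fixed green cradle, home of the green objective: 80 mm square plate; raised round rim (76 mm outside, 60 mm inside diameter, top 13 mm above the bench) round a flat recess, floor 6 mm above the bench. Origin on the bench under the recess centre, z up. Holds one standing objective with 8 mm play all round. Cradle centres are at least 120 mm apart.
- cradle_blue: fixed blue cradle, home of the blue objective: 80 mm square plate; raised round rim (76 mm outside, 60 mm inside diameter, top 13 mm above the bench) round a flat recess, floor 6 mm above the bench. Origin on the bench under the recess centre, z up. Holds one standing objective with 8 mm play all round. Cradle centres are at least 120 mm apart.
- cradle_spare: fixed dark grey cradle, home of none, empty at the start: 80 mm square plate; raised round rim (76 mm outside, 60 mm inside diameter, top 13 mm above the bench) round a flat recess, floor 6 mm above the bench. Origin on the bench under the recess centre, z up. Holds one standing objective with 8 mm play all round. Cradle centres are at least 120 mm apart.
- jar: small glass sample jar with a steel lid, a bystander standing on the bench among the cradles: 38 mm diameter, 45 mm tall; origin at the centre of its underside, z up. To be left where it stands.

How it is judged:
By the outcome, as a careful person would: the job done as asked, in the order asked, and still so for the second after the job is handed in, with the robot touching nothing.
It also fails if it takes over 134 s, if anything falls off the work surface, if the arm or the gripper's body presses on something with over 40 N, if the wrist force passes 120 N, or if a joint passes its speed limit or range.

## Working session

There is one attempt and no reset: what is moved stays moved. The work goes in short steps, Python scripts to look and compute and a tool call to move; the robot and the scene stay as the last step left them, time stands still between calls to the robot, and variables do not carry over. Pictures are saved under pics/ and viewed, about 12 in all and at most 16, crops included, and the job is handed in when it is done.

Besides the shell and the picture viewer there is one more tool, called after "Call:" as name([rows], argument=value, ...), one row to a line, values as JSON. play_rows: Moves the arm, as the interface text tells. Shift numbers are shares of 2.5 cm and turn numbers shares of 90 degrees, none past 1 either way. Its arguments: {"type":"object","properties":{"targets":{"type":"array"},"newtons":{"type":"number"}},"required":["targets"]}

```bash
mkdir -p pics; python3 - <<'E'
from bench import *
import cv2, numpy as np
s=get_state(); print({k:np.round(v,3) if not isinstance(v,float) else v for k,v in s.items()})
for n in ("top","side"):
    cv2.imwrite(f"pics/{n}0.png",get_image(n)); print(n,calibration(n))
print(calibration("wrist"),grip_point_offset)
E
```

```text
{'time': 0.0, 'joint_positions': array([ 1.307,  0.322, -0.07 ,  1.452,  0.023,  1.371, -0.057]), 'qd': array([ 0.   ,  0.   , -0.   , -0.001, -0.   , -0.   , -0.   ]), 'joint_torque': array([-0.0000e+00, -4.9129e+01, -4.0400e-01, -3.1252e+01, -6.4000e-02,
        4.4000e-02,  0.0000e+00]), 'position': array([ 0.178, -0.625,  0.221]), 'tool_rot': array([ 1.003,  1.33 , -1.001]), 'ft_force': array([ 0.025,  0.689, -0.603]), 'torque': array([ 0.015, -0.008,  0.006]), 'grip_width': 0.9942995943398728}
top {'fx': 472.20674030663116, 'fy': 472.20674030663116, 'cx': 325.4176261443543, 'cy': 204.31057467844917, 'rvec': array([ 2.12890364, -2.06831606,  0.23981243]), 'tvec': array([-0.01582134,  0.55278722,  0.76942194])}
side {'fx': 375.18889214355676, 'fy': 375.18889214355676, 'cx': 321.1778150621238, 'cy': 195.06292493119258, 'rvec': array([ 0.77885761, -2.50547034,  1.21000304]), 'tvec': array([0.45226423, 0.23139911, 0.67456059])}
{'fx': 323.1571182595202, 'fy': 323.1571182595202, 'cx': 315.2188544892765, 'cy': 201.4629683409267, 'hand_eye': array([[ 2.89602549e-04, -2.85053131e-01,  9.58511674e-01,
        -1.62899677e-01],
       [-2.78205734e-04, -9.58511700e-01, -2.85053055e-01,
         7.83749896e-02],
       [ 9.99999919e-01, -1.84111353e-04, -3.56890847e-04,
        -1.65756918e-03],
       [ 0.00000000e+00,  0.00000000e+00,  0.00000000e+00,
         1.00000000e+00]])} 0.0187
```

View pics/top0.png

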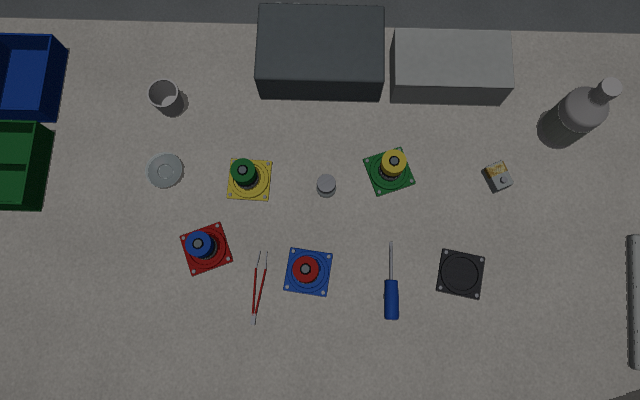

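View pics/side0.png

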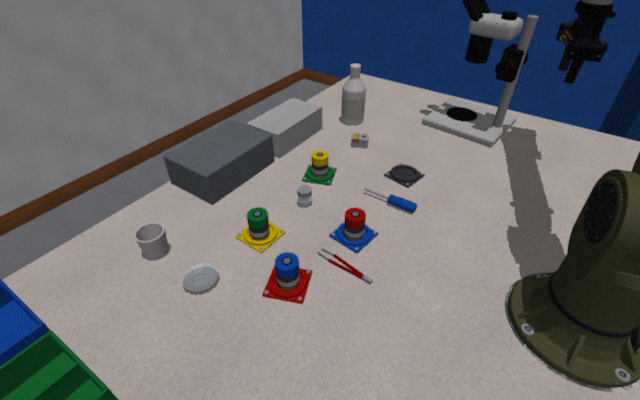

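The top view shows that the green lens (243,170) is in the yellow cradle and yellow (394,160) is in green. Blue (201,243) is in red and red (306,269) is in blue. The grey cradle at (461,273) is empty and the jar is at (326,186). That makes two swaps.

```bash
cat > h.py <<'E'
from bench import *
import cv2, numpy as np
from scipy.spatial.transform import Rotation as R
def cast(name,uv,z):
    c=calibration(name); M=R.from_rotvec(c["rvec"]).as_matrix(); o=-M.T@c["tvec"]
    d=M.T@np.array([(uv[0]-c["cx"])/c["fx"],(uv[1]-c["cy"])/c["fy"],1]); return o+d*(z-o[2])/d[2]
H={"red":[(0,8),(172,180)],"yellow":[(20,34)],"green":[(45,80)],"blue":[(100,125)]}
def masks(im,col):
    h=cv2.cvtColor(im,cv2.COLOR_BGR2HSV); m=0
    for a,b in H[col]: m=m|cv2.inRange(h,(a,110,50),(b,255,255))
    return m
E
python3 - <<'E'
from h import *
im=cv2.imread("pics/top0.png")
for c in H:
    n,l,st,ce=cv2.connectedComponentsWithStats(masks(im,c))
    for i in range(1,n):
        if 150<st[i,4]<3500 and st[i,0]>170 and st[i,1]>120:
            cn=cv2.findContours((l==i).astype(np.uint8),0,2)[0][0]
            (u,v),wh,_=cv2.minAreaRect(cn); cc=cv2.minEnclosingCircle(cn)
            print(c,st[i],"rect",np.round((u,v),1),np.round(wh,1),"plate",cast("top",(u,v),.005).round(3),"circ",np.round(cc[0],1),round(cc[1],1),"lens",cast("top",cc[0],.064).round(3))
print("spare",cast("top",(461,273),.01).round(3),"jar",cast("top",(327,181),.045).round(3))
s=get_state(); print(R.from_rotvec(s["tool_rot"]).as_matrix().round(3))
print((R.from_rotvec(calibration("top")["rvec"]).as_matrix().T@-calibration("top")["tvec"]).round(3))
big=cv2.resize(im[130:310,160:500],None,fx=2.35,fy=2.35,interpolation=cv2.INTER_CUBIC); cv2.imwrite("pics/crop.png",big)
E
```

```text
red [ 180  222   53   54 1006] rect [205.5 248.3] [42.7 43.6] plate [0.477 0.22  0.005] circ [205.5 248.5] 29.7 lens [0.469 0.205 0.064]
red [293 256  26  27 441] rect [305. 269.] [25.5 25.5] plate [0.444 0.034 0.005] circ [304.9 268.9] 13.2 lens [0.439 0.032 0.064]
yellow [381 149  26  27 457] rect [392.8 162.2] [24.2 26.8] plate [ 0.654 -0.127  0.005] circ [392.8 162.4] 13.5 lens [ 0.634 -0.119  0.064]
yellow [227 160  45  41 932] rect [248.8 179.3] [41.9 40.3] plate [0.612 0.149 0.005] circ [249. 179.] 28.4 lens [0.595 0.138 0.064]
green [363 152  52  44 810] rect [388.9 171.1] [39.2 42.1] plate [ 0.636 -0.12   0.005] circ [388.5 171. ] 28.2 lens [ 0.618 -0.111  0.064]
green [230 158  25  24 364] rect [242.  169.5] [23. 24.] plate [0.631 0.163 0.005] circ [242.1 169.7] 12.3 lens [0.612 0.151 0.064]
blue [185 231  26  26 434] rect [197.5 243.5] [25. 25.] plate [0.485 0.236 0.005] circ [197.9 243.5] 13.2 lens [0.477 0.219 0.064]
blue [ 283  247   50   50 1220] rect [307.4 271.4] [43.7 43.5] plate [0.44  0.03  0.005] circ [307.5 271.5] 30.1 lens [0.434 0.027 0.064]
blue [385 280  14  40 532] rect [391.5 299.5] [39. 13.] plate [ 0.394 -0.124  0.005] circ [390.5 299.5] 20.3 lens [ 0.392 -0.114  0.064]
spare [ 0.444 -0.25   0.01 ] jar [ 0.601 -0.001  0.045]
[[-0.001  0.962  0.274]
 [ 0.002  0.274 -0.962]
 [-1.    -0.    -0.002]]
[ 0.363 -0.004  0.875]
```

View pics/crop.png

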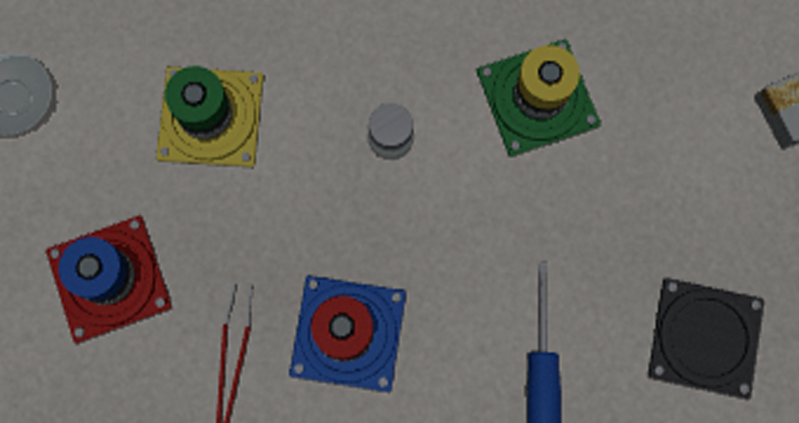

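The crop resolves each lens's grey pin and every plate's corners, so I'll use those pixel centres.

```bash
cat >> h.py <<'E'
px=lambda u,v:(160+u/2.35,130+v/2.35)
L={k:cast("top",px(*p),.066)[:2] for k,p in dict(green=(194,93),yellow=(550,72),blue=(89,266),red=(341,327)).items()}
C={k:cast("top",px(*p),.006)[:2] for k,p in dict(yellow=(210.5,116.8),green=(539,97),red=(109,278),blue=(348.5,333),spare=(707.8,337.8)).items()}
def delta(xy,z):
    s=get_state(); M=R.from_rotvec(s["tool_rot"]).as_matrix(); d=M.T@(np.r_[xy,z]-s["position"])
    W=np.array([[0,.962,.274],[0,.274,-.962],[-1,0,0]])
    e=R.from_matrix(M.T@W).as_rotvec(degrees=True)
    print("t",round(s["time"],2),"pos",s["position"].round(4),"linear total",(d/.025).round(2),"rot fix",(e/90).round(4),"F",np.round(s["ft_force"],1),"w",round(s["grip_width"],3))
E
python3 - <<'E'
from h import *
for k in L: print(k,L[k].round(4))
for k in C: print("C",k,C[k].round(4))
delta(L["red"],.13)
E
```

```text
green [0.612  0.1502]
yellow [ 0.6367 -0.1209]
blue [0.4772 0.2182]
red [0.438  0.0315]
C yellow [0.6106 0.1469]
C green [ 0.6353 -0.1205]
C red [0.4766 0.2181]
C blue [0.4391 0.0281]
C spare [ 0.4434 -0.2514]
t 0.1 pos [ 0.1781 -0.6246  0.2216] linear total [  3.7   17.2  -22.38] rot fix [ 0.0003 -0.0011  0.0001] F [0.8 0.1 0.8] w 0.999
```

Call:
play_rows([
  {"claw": 0,"linear": [0,1,-0.7],"rotation": [0,0,0]},
  {"claw": 0,"linear": [0,1,-0.7],"rotation": [0,0,0]},
  {"claw": 0,"linear": [0,1,-0.7],"rotation": [0,0,0]},
  {"claw": 0,"linear": [0,1,-0.7],"rotation": [0,0,0]},
  {"claw": 0,"linear": [0,1,-0.7],"rotation": [0,0,0]},
  {"claw": 0,"linear": [0,1,-0.7],"rotation": [0,0,0]},
  {"claw": 0,"linear": [0,1,-0.7],"rotation": [0,0,0]},
  {"claw": 0,"linear": [0,1,-0.7],"rotation": [0,0,0]},
  {"claw": 0,"linear": [0,1,-0.7],"rotation": [0,0,0]},
  {"claw": 0,"linear": [0,1,-0.7],"rotation": [0,0,0]},
], newtons=20)

```text
time: 0.93
position: [0.3688, -0.383, 0.2142]
tool_rot: [1.017, 1.334, -1.018]
ft_force: [0.7, -0.4, -0.5]
grip_width: 0.997
```

Call:
play_rows([
  {"claw": 0,"linear": [0,0.7,-0.9],"rotation": [0,0,0]},
  {"claw": 0,"linear": [0,0.7,-0.9],"rotation": [0,0,0]},
  {"claw": 0,"linear": [0,0.7,-0.9],"rotation": [0,0,0]},
  {"claw": 0,"linear": [0,0.7,-0.9],"rotation": [0,0,0]},
  {"claw": 0,"linear": [0,0.7,-0.9],"rotation": [0,0,0]},
  {"claw": 0,"linear": [0,0.7,-0.9],"rotation": [0,0,0]},
  {"claw": 0,"linear": [0,0.7,-0.9],"rotation": [0,0,0]},
  {"claw": 0,"linear": [0,0.7,-0.9],"rotation": [0,0,0]},
  {"claw": 0,"linear": [0,0,0],"rotation": [0,0,0]},
])

```text
time: 1.68
position: [0.4625, -0.1532, 0.2118]
tool_rot: [1.011, 1.343, -1.009]
ft_force: [-0.4, 0.5, -0.3]
grip_width: 1.003
```

```bash
python3 -c "
from h import *
delta(L['red'],.13)"
```

```text
t 1.68 pos [ 0.4625 -0.1532  0.2118] linear total [ 3.37  1.06 -7.33] rot fix [-0.0042 -0.0094  0.006 ] F [-0.4  0.5 -0.3] w 1.003
```

Call:
play_rows([
  {"claw": 0,"linear": [0.4,0.13,-0.95],"rotation": [-0.004,-0.009,0.006]},
  {"claw": 0,"linear": [0.4,0.13,-0.95],"rotation": [0,0,0]},
  {"claw": 0,"linear": [0.4,0.13,-0.95],"rotation": [0,0,0]},
  {"claw": 0,"linear": [0.4,0.13,-0.95],"rotation": [0,0,0]},
  {"claw": 0,"linear": [0.4,0.13,-0.95],"rotation": [0,0,0]},
  {"claw": 0,"linear": [0.4,0.13,-0.95],"rotation": [0,0,0]},
  {"claw": 0,"linear": [0.4,0.13,-0.95],"rotation": [0,0,0]},
  {"claw": 0,"linear": [0.4,0.13,-0.6],"rotation": [0,0,0]},
  {"claw": 0,"linear": [0,0,0],"rotation": [0,0,0]},
  {"claw": 0,"linear": [0,0,0],"rotation": [0,0,0]},
])

```text
time: 2.52
position: [0.4343, 0.0341, 0.1265]
tool_rot: [0.998, 1.328, -1.004]
ft_force: [0.1, -0.1, -0.5]
grip_width: 0.997
```

```bash
python3 -c "
from h import *
delta(L['red'],.028)
cv2.imwrite('pics/w1.png',get_image('wrist'))"
```

```text
t 2.52 pos [0.4343 0.0341 0.1265] linear total [3.94 0.12 0.13] rot fix [0.0014 0.0016 0.0018] F [ 0.1 -0.1 -0.5] w 0.997
```

View pics/w1.png

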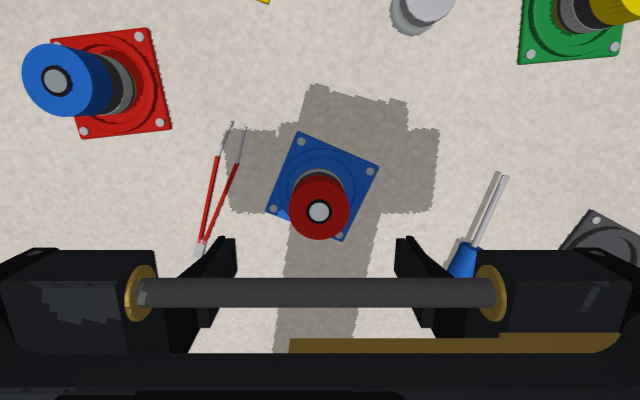

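The red pin is at (319,211), midway between the fingers at about (235, 395), so the aim is right. Descending.

Call:
play_rows([
  {"claw": 0,"linear": [0.7,0.06,0.06],"rotation": [0.001,0.002,0.002]},
  {"claw": 0,"linear": [0.7,0.06,0.06],"rotation": [0,0,0]},
  {"claw": 0,"linear": [0.7,0,0],"rotation": [0,0,0]},
  {"claw": 0,"linear": [0.7,0,0],"rotation": [0,0,0]},
  {"claw": 0,"linear": [0.7,0,0],"rotation": [0,0,0]},
  {"claw": 0,"linear": [0.3,0,0],"rotation": [0,0,0]},
  {"claw": 0,"linear": [0,0,0],"rotation": [0,0,0]},
  {"claw": 0,"linear": [0,0,0],"rotation": [0,0,0]},
])

```text
time: 3.23
position: [0.445, 0.019, 0.0328]
tool_rot: [1.017, 1.311, -1.012]
ft_force: [-0.2, -0.0, 0.7]
grip_width: 1.004
```

```bash
python3 -c "
from h import *
delta(L['red'],.028)"
```

```text
t 3.23 pos [0.445  0.019  0.0328] linear total [ 0.19 -0.14 -0.55] rot fix [-0.0111  0.0037 -0.0051] F [-0.2 -0.   0.7] w 1.004
```

Call:
play_rows([
  {"claw": 0,"linear": [0.1,-0.14,-0.28],"rotation": [-0.011,0.004,-0.005]},
  {"claw": 0,"linear": [0.05,0,-0.27],"rotation": [0,0,0]},
  {"claw": 0,"linear": [0,0,0],"rotation": [0,0,0]},
])

```text
time: 3.48
position: [0.4395, 0.0311, 0.0311]
tool_rot: [1.005, 1.325, -1.002]
ft_force: [-0.8, 0.2, -0.9]
grip_width: 1.0
```

```bash
python3 -c "
from h import *
delta(L['red'],.028)"
```

```text
t 3.48 pos [0.4395 0.0311 0.0311] linear total [ 0.13 -0.05 -0.03] rot fix [-0.0009  0.0004 -0.0017] F [-0.8  0.2 -0.9] w 1.0
```

Call:
play_rows([
  {"claw": 1,"linear": [0,0,0],"rotation": [0,0,0]},
  {"claw": 1,"linear": [0,0,0],"rotation": [0,0,0]},
  {"claw": 1,"linear": [0,0,0],"rotation": [0,0,0]},
  {"claw": 1,"linear": [0,0,0],"rotation": [0,0,0]},
  {"claw": 1,"linear": [0,0,0],"rotation": [0,0,0]},
  {"claw": 1,"linear": [0,0,0],"rotation": [0,0,0]},
  {"claw": 1,"linear": [0,0,0],"rotation": [0,0,0]},
  {"claw": 1,"linear": [0,0,0],"rotation": [0,0,0]},
], newtons=25)

```text
time: 4.15
position: [0.441, 0.0319, 0.0333]
tool_rot: [1.004, 1.322, -0.998]
ft_force: [-0.5, 0.4, 0.6]
grip_width: 0.498
```

```bash
python3 -c "
from h import *
delta(L['red'],.13)"
```

```text
t 4.15 pos [0.441  0.0319 0.0333] linear total [-3.87 -0.1  -0.  ] rot fix [ 0.0005  0.0019 -0.0041] F [-0.5  0.4  0.6] w 0.498
```

Call:
play_rows([
  {"claw": 1,"linear": [-0.4,0,0],"rotation": [0,0,0]},
  {"claw": 1,"linear": [-0.7,0,0],"rotation": [0,0,0]},
  {"claw": 1,"linear": [-0.8,0,0],"rotation": [0,0,0]},
  {"claw": 1,"linear": [-0.8,0,0],"rotation": [0,0,0]},
  {"claw": 1,"linear": [-0.8,0,0],"rotation": [0,0,0]},
  {"claw": 1,"linear": [-0.6,0,0],"rotation": [0,0,0]},
  {"claw": 1,"linear": [0,0,0],"rotation": [0,0,0]},
])

```text
time: 4.73
position: [0.4369, 0.0326, 0.1407]
tool_rot: [1.001, 1.329, -1.0]
ft_force: [0.6, 0.1, -2.5]
grip_width: 0.501
```

```bash
python3 -c "
from h import *
delta(C['spare'],.13)"
```

```text
t 4.73 pos [0.4369 0.0326 0.1407] linear total [ 0.42 -2.89 10.99] rot fix [ 0.0018 -0.0005 -0.0001] F [ 0.6  0.1 -2.5] w 0.501
```

Call:
play_rows([
  {"claw": 1,"linear": [0,-0.24,0.5],"rotation": [0,0,0]},
  {"claw": 1,"linear": [0,-0.24,0.9],"rotation": [0,0,0]},
  {"claw": 1,"linear": [0,-0.24,0.95],"rotation": [0,0,0]},
  {"claw": 1,"linear": [0,-0.24,0.95],"rotation": [0,0,0]},
  {"claw": 1,"linear": [0,-0.24,0.95],"rotation": [0,0,0]},
  {"claw": 1,"linear": [0,-0.24,0.95],"rotation": [0,0,0]},
  {"claw": 1,"linear": [0,-0.24,0.95],"rotation": [0,0,0]},
  {"claw": 1,"linear": [0,-0.24,0.95],"rotation": [0,0,0]},
  {"claw": 1,"linear": [0,-0.24,0.95],"rotation": [0,0,0]},
  {"claw": 1,"linear": [0,-0.24,0.95],"rotation": [0,0,0]},
])

```text
time: 5.57
position: [0.4394, -0.2018, 0.1361]
tool_rot: [0.99, 1.34, -0.99]
ft_force: [0.6, -0.3, -2.0]
grip_width: 0.501
```

Call:
play_rows([
  {"claw": 1,"linear": [0,-0.24,0.9],"rotation": [0,0,0]},
  {"claw": 1,"linear": [0,-0.24,0.6],"rotation": [0,0,0]},
  {"claw": 1,"linear": [0,0,0.2],"rotation": [0,0,0]},
  {"claw": 1,"linear": [0,0,0],"rotation": [0,0,0]},
])

```text
time: 5.9
position: [0.4368, -0.2529, 0.132]
tool_rot: [0.996, 1.343, -0.997]
ft_force: [0.8, 0.6, -1.7]
grip_width: 0.496
```

```bash
python3 -c "
from h import *
delta(C['spare'],.05)"
```

```text
t 5.9 pos [ 0.4368 -0.2529  0.132 ] linear total [3.28 0.29 0.04] rot fix [ 0.0062 -0.0051  0.0046] F [ 0.8  0.6 -1.7] w 0.496
```

Call:
play_rows([
  {"claw": 1,"linear": [0.6,0.15,0],"rotation": [0.006,-0.005,0.005]},
  {"claw": 1,"linear": [0.6,0.14,0],"rotation": [0,0,0]},
  {"claw": 1,"linear": [0.6,0,0],"rotation": [0,0,0]},
  {"claw": 1,"linear": [0.6,0,0],"rotation": [0,0,0]},
  {"claw": 1,"linear": [0.5,0,0],"rotation": [0,0,0]},
  {"claw": 1,"linear": [0.2,0,0],"rotation": [0,0,0]},
  {"claw": 1,"linear": [0,0,0],"rotation": [0,0,0]},
])

```text
time: 6.48
position: [0.4449, -0.2404, 0.0499]
tool_rot: [1.0, 1.335, -0.993]
ft_force: [0.7, 0.5, -1.1]
grip_width: 0.498
```

```bash
python3 -c "
from h import *
delta(C['spare'],.033)
im=get_image('top');cv2.imwrite('pics/t2.png',cv2.resize(im[200:340,380:540],None,fx=4,fy=4,interpolation=cv2.INTER_CUBIC))"
```

```text
t 6.48 pos [ 0.4449 -0.2404  0.0499] linear total [ 0.67 -0.18  0.41] rot fix [ 0.0053 -0.0036 -0.0008] F [ 0.7  0.5 -1.1] w 0.498
```

View pics/t2.png

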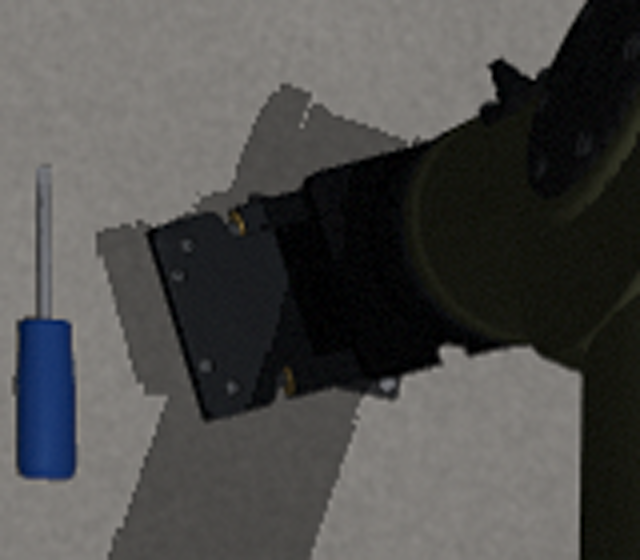

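The arm hides the cradle from the top camera, so I'll rely on pose and force instead.

Call:
play_rows([
  {"claw": 1,"linear": [0.05,-0.1,0.2],"rotation": [0.005,-0.003,0]},
  {"claw": 1,"linear": [0.05,-0.08,0.2],"rotation": [0,0,0]},
  {"claw": 1,"linear": [0,0,0],"rotation": [0,0,0]},
])

```text
time: 6.78
position: [0.4449, -0.2516, 0.0496]
tool_rot: [1.002, 1.325, -0.999]
ft_force: [-0.2, -0.1, -2.0]
grip_width: 0.5
```

```bash
python3 -c "
from h import *
delta(C['spare'],.033)"
```

```text
t 6.78 pos [ 0.4449 -0.2516  0.0496] linear total [ 0.66 -0.06 -0.03] rot fix [ 0.0012  0.0013 -0.0022] F [-0.2 -0.1 -2. ] w 0.5
```

Call:
play_rows([
  {"claw": 1,"linear": [0.2,-0.03,0],"rotation": [0.001,0.001,-0.002]},
  {"claw": 1,"linear": [0.15,-0.03,0],"rotation": [0,0,0]},
  {"claw": 1,"linear": [0.1,0,0],"rotation": [0,0,0]},
  {"claw": 1,"linear": [0,0,0],"rotation": [0,0,0]},
])

```text
time: 7.12
position: [0.4444, -0.2538, 0.039]
tool_rot: [1.003, 1.323, -1.003]
ft_force: [-0.4, 0.2, -0.4]
grip_width: 0.5
```

```bash
python3 -c "
from h import *
delta(C['spare'],.033)"
```

```text
t 7.12 pos [ 0.4444 -0.2538  0.039 ] linear total [ 0.24 -0.01 -0.1 ] rot fix [-0.0013  0.0019 -0.0014] F [-0.4  0.2 -0.4] w 0.5
```

Call:
play_rows([
  {"claw": 1,"linear": [0.08,0,-0.05],"rotation": [0,0,0]},
  {"claw": 1,"linear": [0.06,0,-0.05],"rotation": [0,0,0]},
  {"claw": 1,"linear": [0,0,0],"rotation": [0,0,0]},
])

```text
time: 7.37
position: [0.4435, -0.251, 0.0349]
tool_rot: [1.004, 1.324, -1.003]
ft_force: [-0.2, 0.6, -2.1]
grip_width: 0.496
```

Call:
play_rows([
  {"claw": 1,"linear": [0.06,0,0],"rotation": [0,0,0]},
  {"claw": 1,"linear": [0,0,0],"rotation": [0,0,0]},
])

```text
time: 7.53
position: [0.4437, -0.2509, 0.0334]
tool_rot: [1.003, 1.323, -1.003]
ft_force: [-0.4, 0.3, 0.0]
grip_width: 0.499
```

Call:
play_rows([
  {"claw": 1,"linear": [0.06,0,0],"rotation": [0,0,0]},
  {"claw": 1,"linear": [0,0,0],"rotation": [0,0,0]},
])

```text
time: 7.7
position: [0.4441, -0.2511, 0.0338]
tool_rot: [1.003, 1.323, -1.004]
ft_force: [-0.1, 0.4, -2.4]
grip_width: 0.5
```

```bash
python3 -c "
from h import *
delta(C['spare'],.033)"
```

```text
t 7.7 pos [ 0.4441 -0.2511  0.0338] linear total [ 0.03 -0.03  0.  ] rot fix [-0.0011  0.0022 -0.0012] F [-0.1  0.4 -2.4] w 0.5
```

Call:
play_rows([
  {"claw": 1,"linear": [0.06,0,0],"rotation": [0,0,0]},
  {"claw": 1,"linear": [0,0,0],"rotation": [0,0,0]},
])

```text
time: 7.87
position: [0.4447, -0.2514, 0.0335]
tool_rot: [1.002, 1.322, -1.004]
ft_force: [1.4, 0.2, -2.3]
grip_width: 0.497
```

Call:
play_rows([
  {"claw": 1,"linear": [0.06,0,0],"rotation": [0,0,0]},
  {"claw": 1,"linear": [0,0,0],"rotation": [0,0,0]},
])

```text
time: 8.03
position: [0.4452, -0.2517, 0.0335]
tool_rot: [1.002, 1.321, -1.004]
ft_force: [0.1, 0.3, -1.1]
grip_width: 0.497
```

```bash
python3 -c "
from h import *
delta(C['spare'],.033)"
```

```text
t 8.03 pos [ 0.4452 -0.2517  0.0335] linear total [ 0.02 -0.06 -0.03] rot fix [-0.0012  0.0035 -0.0016] F [ 0.1  0.3 -1.1] w 0.497
```

Call:
play_rows([
  {"claw": 1,"linear": [0.12,-0.04,0],"rotation": [-0.001,0.003,-0.001]},
])

```text
time: 8.12
position: [0.4454, -0.2519, 0.033]
tool_rot: [1.003, 1.325, -1.002]
ft_force: [-8.4, 7.2, 35.6]
grip_width: 0.497
```

Call:
play_rows([
  {"claw": 1,"linear": [0.12,0,0],"rotation": [0,0,0]},
])

```text
time: 8.2
position: [0.4455, -0.2518, 0.033]
tool_rot: [1.002, 1.327, -1.003]
ft_force: [-11.8, 6.1, 32.7]
grip_width: 0.496
```

```bash
python3 -c "
from h import *
delta(C['spare'],.033)"
```

```text
t 8.2 pos [ 0.4455 -0.2518  0.033 ] linear total [ 0.   -0.08 -0.04] rot fix [-0.0002  0.0007 -0.0002] F [-11.8   6.1  32.7] w 0.496
```

Contact came at z = 0.033, the same height as the grasp, so the lens is on the floor. Releasing the load, then opening and lifting.

Call:
play_rows([
  {"claw": 1,"linear": [0,0,0],"rotation": [0,0,0]},
  {"claw": 1,"linear": [0,0,0],"rotation": [0,0,0]},
  {"claw": 0,"linear": [0,0,0],"rotation": [0,0,0]},
  {"claw": 0,"linear": [0,0,0],"rotation": [0,0,0]},
  {"claw": 0,"linear": [0,0,0],"rotation": [0,0,0]},
  {"claw": 0,"linear": [0,0,0],"rotation": [0,0,0]},
  {"claw": 0,"linear": [0,0,0],"rotation": [0,0,0]},
  {"claw": 0,"linear": [0,0,0],"rotation": [0,0,0]},
  {"claw": 0,"linear": [-0.4,0,0],"rotation": [0,0,0]},
  {"claw": 0,"linear": [-0.7,0,0],"rotation": [0,0,0]},
])

```text
time: 9.03
position: [0.4432, -0.2504, 0.0576]
tool_rot: [1.003, 1.334, -1.003]
ft_force: [0.2, 0.4, 0.5]
grip_width: 0.97
```

Call:
play_rows([
  {"claw": 0,"linear": [-0.8,0,0],"rotation": [0,0,0]},
  {"claw": 0,"linear": [-0.8,0,0],"rotation": [0,0,0]},
  {"claw": 0,"linear": [-0.8,0,0],"rotation": [0,0,0]},
  {"claw": 0,"linear": [-0.4,0,0],"rotation": [0,0,0]},
  {"claw": 0,"linear": [0,0,0],"rotation": [0,0,0]},
])

```text
time: 9.45
position: [0.445, -0.251, 0.1361]
tool_rot: [1.002, 1.329, -1.001]
ft_force: [1.2, 0.6, -0.5]
grip_width: 0.999
```

```bash
python3 -c "
from h import *
delta(L['blue'],.13)
cv2.imwrite('pics/w2.png',get_image('wrist'))"
```

```text
t 9.45 pos [ 0.445  -0.251   0.1361] linear total [  0.26   6.39 -17.69] rot fix [ 0.0005 -0.0007  0.    ] F [ 1.2  0.6 -0.5] w 0.999
```

View pics/w2.png

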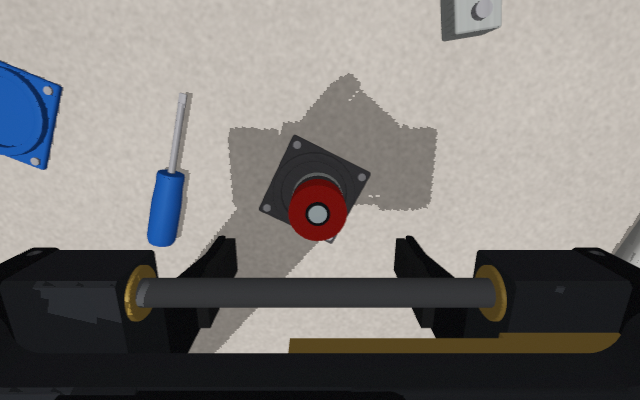

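Red stands upright in the grey cradle, with its pin at (318,214). Next is blue.

Call:
play_rows([
  {"claw": 0,"linear": [0,0.34,-0.95],"rotation": [0,0,0]},
  {"claw": 0,"linear": [0,0.34,-0.95],"rotation": [0,0,0]},
  {"claw": 0,"linear": [0,0.34,-0.95],"rotation": [0,0,0]},
  {"claw": 0,"linear": [0,0.34,-0.95],"rotation": [0,0,0]},
  {"claw": 0,"linear": [0,0.34,-0.95],"rotation": [0,0,0]},
  {"claw": 0,"linear": [0,0.34,-0.95],"rotation": [0,0,0]},
  {"claw": 0,"linear": [0,0.34,-0.95],"rotation": [0,0,0]},
  {"claw": 0,"linear": [0,0.34,-0.95],"rotation": [0,0,0]},
  {"claw": 0,"linear": [0,0.34,-0.95],"rotation": [0,0,0]},
  {"claw": 0,"linear": [0,0.34,-0.95],"rotation": [0,0,0]},
])

```text
time: 10.33
position: [0.4547, 0.0051, 0.1242]
tool_rot: [1.01, 1.338, -1.02]
ft_force: [0.4, -0.5, -0.0]
grip_width: 1.002
```

Call:
play_rows([
  {"claw": 0,"linear": [-0.1,0.34,-0.95],"rotation": [0,0,0]},
  {"claw": 0,"linear": [-0.1,0.34,-0.95],"rotation": [0,0,0]},
  {"claw": 0,"linear": [0,0.34,-0.95],"rotation": [0,0,0]},
  {"claw": 0,"linear": [0,0.34,-0.95],"rotation": [0,0,0]},
  {"claw": 0,"linear": [0,0.34,-0.95],"rotation": [0,0,0]},
  {"claw": 0,"linear": [0,0.34,-0.95],"rotation": [0,0,0]},
  {"claw": 0,"linear": [0,0.34,-0.95],"rotation": [0,0,0]},
  {"claw": 0,"linear": [0,0.3,-0.7],"rotation": [0,0,0]},
  {"claw": 0,"linear": [0,0,0],"rotation": [0,0,0]},
])

```text
time: 11.08
position: [0.4623, 0.2142, 0.1194]
tool_rot: [1.0, 1.356, -1.023]
ft_force: [0.0, 0.3, 1.5]
grip_width: 0.998
```

```bash
python3 -c "
from h import *
delta(L['blue'],.06)"
```

```text
t 11.08 pos [0.4623 0.2142 0.1194] linear total [2.36 0.69 0.04] rot fix [-0.0042 -0.01    0.0186] F [0.  0.3 1.5] w 0.998
```

Call:
play_rows([
  {"claw": 0,"linear": [0,0.35,0],"rotation": [-0.004,-0.01,0.018]},
  {"claw": 0,"linear": [0.4,0.34,0],"rotation": [0,0,0]},
  {"claw": 0,"linear": [0.5,0,0],"rotation": [0,0,0]},
  {"claw": 0,"linear": [0.5,0,0],"rotation": [0,0,0]},
  {"claw": 0,"linear": [0.4,0,0],"rotation": [0,0,0]},
  {"claw": 0,"linear": [0,0,0],"rotation": [0,0,0]},
])

```text
time: 11.58
position: [0.4792, 0.2153, 0.0679]
tool_rot: [0.998, 1.323, -1.003]
ft_force: [-0.4, -0.3, -0.4]
grip_width: 1.003
```

```bash
python3 -c "
from h import *
delta(L['blue'],.033)"
```

```text
t 11.58 pos [0.4792 0.2153 0.0679] linear total [ 1.39 -0.04 -0.14] rot fix [ 0.0008  0.0035 -0.0003] F [-0.4 -0.3 -0.4] w 1.003
```

Call:
play_rows([
  {"claw": 0,"linear": [0.5,-0.04,-0.14],"rotation": [0.001,0.003,0]},
  {"claw": 0,"linear": [0.5,0,0],"rotation": [0,0,0]},
  {"claw": 0,"linear": [0.35,0,0],"rotation": [0,0,0]},
  {"claw": 0,"linear": [0,0,0],"rotation": [0,0,0]},
])

```text
time: 11.92
position: [0.478, 0.2154, 0.0319]
tool_rot: [1.003, 1.323, -1.005]
ft_force: [0.6, 0.0, -0.9]
grip_width: 1.0
```

```bash
python3 -c "
from h import *
delta(L['blue'],.033)"
```

```text
t 11.92 pos [0.478  0.2154 0.0319] linear total [-0.04 -0.   -0.12] rot fix [-0.0018  0.0022 -0.0009] F [ 0.6  0.  -0.9] w 1.0
```

Good. Close and lift.

Call:
play_rows([
  {"claw": 1,"linear": [0,0,-0.1],"rotation": [-0.002,0.002,0]},
  {"claw": 1,"linear": [0,0,0],"rotation": [0,0,0]},
  {"claw": 1,"linear": [0,0,0],"rotation": [0,0,0]},
  {"claw": 1,"linear": [0,0,0],"rotation": [0,0,0]},
  {"claw": 1,"linear": [0,0,0],"rotation": [0,0,0]},
  {"claw": 1,"linear": [0,0,0],"rotation": [0,0,0]},
  {"claw": 1,"linear": [0,0,0],"rotation": [0,0,0]},
  {"claw": 1,"linear": [0,0,0],"rotation": [0,0,0]},
])

```text
time: 12.58
position: [0.4793, 0.2186, 0.0343]
tool_rot: [1.005, 1.324, -0.998]
ft_force: [-0.4, -0.7, -1.4]
grip_width: 0.503
```

Call:
play_rows([
  {"claw": 1,"linear": [-0.4,0,0],"rotation": [0,0,0]},
  {"claw": 1,"linear": [-0.7,0,0],"rotation": [0,0,0]},
  {"claw": 1,"linear": [-0.8,0,0],"rotation": [0,0,0]},
  {"claw": 1,"linear": [-0.8,0,0],"rotation": [0,0,0]},
  {"claw": 1,"linear": [-0.8,0,0],"rotation": [0,0,0]},
  {"claw": 1,"linear": [-0.6,0,0],"rotation": [0,0,0]},
  {"claw": 1,"linear": [0,0,0],"rotation": [0,0,0]},
])

```text
time: 13.17
position: [0.4759, 0.2178, 0.142]
tool_rot: [1.0, 1.329, -1.001]
ft_force: [0.5, 0.2, -1.5]
grip_width: 0.501
```

```bash
python3 -c "
from h import *
delta(C['blue'],.13)"
```

```text
t 13.17 pos [0.4759 0.2178 0.142 ] linear total [ 0.49 -3.51  6.88] rot fix [0.0017 0.0003 0.0003] F [ 0.5  0.2 -1.5] w 0.501
```

Call:
play_rows([
  {"claw": 1,"linear": [0,-0.4,0.6],"rotation": [0,0,0]},
  {"claw": 1,"linear": [0,-0.45,0.9],"rotation": [0,0,0]},
  {"claw": 1,"linear": [0,-0.45,0.9],"rotation": [0,0,0]},
  {"claw": 1,"linear": [0,-0.45,0.9],"rotation": [0,0,0]},
  {"claw": 1,"linear": [0,-0.45,0.9],"rotation": [0,0,0]},
  {"claw": 1,"linear": [0,-0.45,0.9],"rotation": [0,0,0]},
  {"claw": 1,"linear": [0,-0.45,0.9],"rotation": [0,0,0]},
  {"claw": 1,"linear": [0,-0.45,0.8],"rotation": [0,0,0]},
  {"claw": 1,"linear": [0,0,0.3],"rotation": [0,0,0]},
  {"claw": 1,"linear": [0,0,0],"rotation": [0,0,0]},
])

```text
time: 14.0
position: [0.4339, 0.0165, 0.138]
tool_rot: [0.995, 1.335, -0.998]
ft_force: [0.4, -0.2, -2.2]
grip_width: 0.5
```

```bash
python3 -c "
from h import *
delta(C['blue'],.06)"
```

```text
t 14.0 pos [0.4339 0.0165 0.138 ] linear total [ 3.12  0.34 -0.38] rot fix [ 0.0054 -0.0014  0.0022] F [ 0.4 -0.2 -2.2] w 0.5
```

Call:
play_rows([
  {"claw": 1,"linear": [0.3,0.17,-0.25],"rotation": [0.005,-0.001,0.002]},
  {"claw": 1,"linear": [0.6,0.17,-0.25],"rotation": [0,0,0]},
  {"claw": 1,"linear": [0.6,0,-0.1],"rotation": [0,0,0]},
  {"claw": 1,"linear": [0.6,0,-0.1],"rotation": [0,0,0]},
  {"claw": 1,"linear": [0.5,0,0],"rotation": [0,0,0]},
  {"claw": 1,"linear": [0.2,0,0],"rotation": [0,0,0]},
  {"claw": 1,"linear": [0,0,0],"rotation": [0,0,0]},
])

```text
time: 14.58
position: [0.4378, 0.0443, 0.0644]
tool_rot: [1.002, 1.333, -0.995]
ft_force: [0.3, 0.9, -1.6]
grip_width: 0.502
```

```bash
python3 -c "
from h import *
delta(C['blue'],.045)"
```

```text
t 14.58 pos [0.4378 0.0443 0.0644] linear total [ 0.77 -0.13  0.64] rot fix [ 0.0039 -0.0032 -0.001 ] F [ 0.3  0.9 -1.6] w 0.502
```

Call:
play_rows([
  {"claw": 1,"linear": [0,-0.07,0.32],"rotation": [0.004,-0.003,-0.001]},
  {"claw": 1,"linear": [0,-0.06,0.3],"rotation": [0,0,0]},
  {"claw": 1,"linear": [0.4,0,0],"rotation": [0,0,0]},
  {"claw": 1,"linear": [0.35,0,0],"rotation": [0,0,0]},
  {"claw": 1,"linear": [0,0,0],"rotation": [0,0,0]},
])

```text
time: 15.0
position: [0.4413, 0.0277, 0.0462]
tool_rot: [1.004, 1.324, -1.0]
ft_force: [-0.6, -0.8, -1.3]
grip_width: 0.497
```

```bash
python3 -c "
from h import *
delta(C['blue'],.0345)"
```

```text
t 15.0 pos [0.4413 0.0277 0.0462] linear total [ 0.47 -0.08 -0.04] rot fix [-0.0001  0.001  -0.0023] F [-0.6 -0.8 -1.3] w 0.497
```

Call:
play_rows([
  {"claw": 1,"linear": [0.2,-0.08,-0.04],"rotation": [0,0.001,-0.002]},
  {"claw": 1,"linear": [0.12,0,0],"rotation": [0,0,0]},
  {"claw": 1,"linear": [0.1,0,0],"rotation": [0,0,0]},
  {"claw": 1,"linear": [0,0,0],"rotation": [0,0,0]},
])

```text
time: 15.33
position: [0.4388, 0.028, 0.0343]
tool_rot: [1.003, 1.328, -1.003]
ft_force: [-0.6, 0.0, -1.2]
grip_width: 0.499
```

Call:
play_rows([
  {"claw": 1,"linear": [0.07,0,0],"rotation": [0,0,0]},
])

```text
time: 15.42
position: [0.439, 0.0281, 0.0339]
tool_rot: [1.002, 1.328, -1.004]
ft_force: [-8.2, 1.4, 32.6]
grip_width: 0.495
```

```bash
python3 -c "
from h import *
delta(C['blue'],.0345)"
```

```text
t 15.42 pos [0.439  0.0281 0.0339] linear total [-0.02  0.    0.  ] rot fix [-0.0005 -0.      0.0007] F [-8.2  1.4 32.6] w 0.495
```

Contact, and it is centred. Release, lift, and go back for red in the spare cradle (C spare).

Call:
play_rows([
  {"claw": 1,"linear": [0,0,0],"rotation": [0,0,0]},
  {"claw": 1,"linear": [0,0,0],"rotation": [0,0,0]},
  {"claw": 0,"linear": [0,0,0],"rotation": [0,0,0]},
  {"claw": 0,"linear": [0,0,0],"rotation": [0,0,0]},
  {"claw": 0,"linear": [0,0,0],"rotation": [0,0,0]},
  {"claw": 0,"linear": [0,0,0],"rotation": [0,0,0]},
  {"claw": 0,"linear": [0,0,0],"rotation": [0,0,0]},
  {"claw": 0,"linear": [0,0,0],"rotation": [0,0,0]},
  {"claw": 0,"linear": [-0.4,0,0],"rotation": [0,0,0]},
  {"claw": 0,"linear": [-0.7,0,0],"rotation": [0,0,0]},
])

```text
time: 16.25
position: [0.438, 0.0289, 0.0615]
tool_rot: [1.001, 1.332, -1.004]
ft_force: [-0.0, 0.1, -0.1]
grip_width: 0.972
```

Call:
play_rows([
  {"claw": 0,"linear": [-0.8,0,0],"rotation": [0,0,0]},
  {"claw": 0,"linear": [-0.8,0,0],"rotation": [0,0,0]},
  {"claw": 0,"linear": [-0.8,0,0],"rotation": [0,0,0]},
  {"claw": 0,"linear": [-0.4,0,0],"rotation": [0,0,0]},
  {"claw": 0,"linear": [0,0,0],"rotation": [0,0,0]},
])

```text
time: 16.67
position: [0.4396, 0.0298, 0.1402]
tool_rot: [1.002, 1.329, -1.0]
ft_force: [1.1, 1.0, -0.1]
grip_width: 0.998
```

```bash
python3 -c "
from h import *
delta(C['spare'],.13)"
```

```text
t 16.67 pos [0.4396 0.0298 0.1402] linear total [ 0.4  -2.96 10.85] rot fix [ 0.0014 -0.0005 -0.0007] F [ 1.1  1.  -0.1] w 0.998
```

Call:
play_rows([
  {"claw": 0,"linear": [0,-0.24,0.95],"rotation": [0,0,0]},
  {"claw": 0,"linear": [0,-0.24,0.95],"rotation": [0,0,0]},
  {"claw": 0,"linear": [0,-0.24,0.95],"rotation": [0,0,0]},
  {"claw": 0,"linear": [0,-0.24,0.95],"rotation": [0,0,0]},
  {"claw": 0,"linear": [0,-0.24,0.95],"rotation": [0,0,0]},
  {"claw": 0,"linear": [0,-0.24,0.95],"rotation": [0,0,0]},
  {"claw": 0,"linear": [0,-0.24,0.95],"rotation": [0,0,0]},
  {"claw": 0,"linear": [0,-0.24,0.95],"rotation": [0,0,0]},
  {"claw": 0,"linear": [0,-0.24,0.95],"rotation": [0,0,0]},
  {"claw": 0,"linear": [0,-0.24,0.95],"rotation": [0,0,0]},
])

```text
time: 17.5
position: [0.4488, -0.2173, 0.1401]
tool_rot: [0.992, 1.334, -0.986]
ft_force: [0.1, 0.5, 0.4]
grip_width: 0.995
```

Call:
play_rows([
  {"claw": 0,"linear": [0,-0.15,0.95],"rotation": [0,0,0]},
  {"claw": 0,"linear": [0,0,0.9],"rotation": [0,0,0]},
  {"claw": 0,"linear": [0,0,0],"rotation": [0,0,0]},
  {"claw": 0,"linear": [0,0,0],"rotation": [0,0,0]},
])

```text
time: 17.83
position: [0.4561, -0.2707, 0.1376]
tool_rot: [0.998, 1.333, -0.994]
ft_force: [1.0, -0.1, 0.2]
grip_width: 1.001
```

```bash
python3 -c "
from h import *
delta((.4455,-.2518),.065)"
```

```text
t 17.83 pos [ 0.4561 -0.2707  0.1376] linear total [ 2.91 -0.2  -0.84] rot fix [ 0.006  -0.0019 -0.0005] F [ 1.  -0.1  0.2] w 1.001
```

Call:
play_rows([
  {"claw": 0,"linear": [0.3,-0.1,-0.4],"rotation": [0.006,-0.002,0]},
  {"claw": 0,"linear": [0.6,-0.1,-0.4],"rotation": [0,0,0]},
  {"claw": 0,"linear": [0.7,0,0],"rotation": [0,0,0]},
  {"claw": 0,"linear": [0.7,0,0],"rotation": [0,0,0]},
  {"claw": 0,"linear": [0.5,0,0],"rotation": [0,0,0]},
  {"claw": 0,"linear": [0,0,0],"rotation": [0,0,0]},
])

```text
time: 18.33
position: [0.4451, -0.247, 0.0646]
tool_rot: [1.001, 1.33, -0.998]
ft_force: [-0.0, -0.3, 0.1]
grip_width: 0.998
```

```bash
python3 -c "
from h import *
delta((.4455,-.2518),.033)"
```

```text
t 18.33 pos [ 0.4451 -0.247   0.0646] linear total [ 1.26 -0.04  0.19] rot fix [ 0.0025 -0.001  -0.0008] F [-0.  -0.3  0.1] w 0.998
```

Call:
play_rows([
  {"claw": 0,"linear": [0.5,-0.04,0.19],"rotation": [0.002,-0.001,-0.001]},
  {"claw": 0,"linear": [0.45,0,0],"rotation": [0,0,0]},
  {"claw": 0,"linear": [0.25,0,0],"rotation": [0,0,0]},
  {"claw": 0,"linear": [0,0,0],"rotation": [0,0,0]},
])

```text
time: 18.67
position: [0.446, -0.2505, 0.0329]
tool_rot: [1.0, 1.329, -1.0]
ft_force: [-0.0, 0.2, 0.3]
grip_width: 1.0
```

```bash
python3 -c "
from h import *
delta((.4455,-.2518),.033)"
```

```text
t 18.67 pos [ 0.446  -0.2505  0.0329] linear total [-0.   -0.03  0.05] rot fix [ 0.002   0.0002 -0.0001] F [-0.   0.2  0.3] w 1.0
```

Call:
play_rows([
  {"claw": 1,"linear": [0,0,0],"rotation": [0.002,0,0]},
  {"claw": 1,"linear": [0,0,0],"rotation": [0,0,0]},
  {"claw": 1,"linear": [0,0,0],"rotation": [0,0,0]},
  {"claw": 1,"linear": [0,0,0],"rotation": [0,0,0]},
  {"claw": 1,"linear": [0,0,0],"rotation": [0,0,0]},
  {"claw": 1,"linear": [0,0,0],"rotation": [0,0,0]},
  {"claw": 1,"linear": [0,0,0],"rotation": [0,0,0]},
  {"claw": 1,"linear": [0,0,0],"rotation": [0,0,0]},
])

```text
time: 19.33
position: [0.4478, -0.2516, 0.035]
tool_rot: [1.003, 1.323, -1.002]
ft_force: [0.2, -0.0, -1.5]
grip_width: 0.496
```

Call:
play_rows([
  {"claw": 1,"linear": [-0.4,0,0],"rotation": [0,0,0]},
  {"claw": 1,"linear": [-0.7,0,0],"rotation": [0,0,0]},
  {"claw": 1,"linear": [-0.8,0,0],"rotation": [0,0,0]},
  {"claw": 1,"linear": [-0.8,0,0],"rotation": [0,0,0]},
  {"claw": 1,"linear": [-0.8,0,0],"rotation": [0,0,0]},
  {"claw": 1,"linear": [-0.6,0,0],"rotation": [0,0,0]},
  {"claw": 1,"linear": [0,0,0],"rotation": [0,0,0]},
])

```text
time: 19.92
position: [0.4449, -0.2493, 0.1426]
tool_rot: [1.003, 1.33, -1.002]
ft_force: [0.8, -0.2, -1.4]
grip_width: 0.498
```

Call:
play_rows([
  {"claw": 1,"linear": [-0.1,0.2,-0.5],"rotation": [0,0,0]},
  {"claw": 1,"linear": [-0.1,0.34,-0.9],"rotation": [0,0,0]},
  {"claw": 1,"linear": [-0.1,0.34,-0.9],"rotation": [0,0,0]},
  {"claw": 1,"linear": [0,0.34,-0.9],"rotation": [0,0,0]},
  {"claw": 1,"linear": [0,0.34,-0.9],"rotation": [0,0,0]},
  {"claw": 1,"linear": [0,0.34,-0.9],"rotation": [0,0,0]},
  {"claw": 1,"linear": [0,0.34,-0.9],"rotation": [0,0,0]},
  {"claw": 1,"linear": [0,0.34,-0.9],"rotation": [0,0,0]},
  {"claw": 1,"linear": [0,0.34,-0.9],"rotation": [0,0,0]},
  {"claw": 1,"linear": [0,0.34,-0.9],"rotation": [0,0,0]},
])

```text
time: 20.75
position: [0.4573, -0.0061, 0.1434]
tool_rot: [1.006, 1.34, -1.014]
ft_force: [-0.5, -0.0, -2.3]
grip_width: 0.499
```

```bash
python3 -c "
from h import *
delta(C['red'],.13)"
```

```text
t 20.75 pos [ 0.4573 -0.0061  0.1434] linear total [ 0.57  3.15 -8.43] rot fix [-0.0047 -0.0054  0.008 ] F [-0.5 -0.  -2.3] w 0.499
```

Call:
play_rows([
  {"claw": 1,"linear": [0,0.38,-0.95],"rotation": [-0.005,-0.005,0.008]},
  {"claw": 1,"linear": [0,0.38,-0.95],"rotation": [0,0,0]},
  {"claw": 1,"linear": [0,0.38,-0.95],"rotation": [0,0,0]},
  {"claw": 1,"linear": [0,0.38,-0.95],"rotation": [0,0,0]},
  {"claw": 1,"linear": [0,0.38,-0.95],"rotation": [0,0,0]},
  {"claw": 1,"linear": [0,0.38,-0.95],"rotation": [0,0,0]},
  {"claw": 1,"linear": [0,0.38,-0.95],"rotation": [0,0,0]},
  {"claw": 1,"linear": [0,0.38,-0.95],"rotation": [0,0,0]},
  {"claw": 1,"linear": [0,0.3,-0.5],"rotation": [0,0,0]},
  {"claw": 1,"linear": [0,0,0],"rotation": [0,0,0]},
])

```text
time: 21.58
position: [0.4642, 0.2373, 0.1341]
tool_rot: [0.984, 1.351, -0.999]
ft_force: [0.0, 0.4, -1.5]
grip_width: 0.498
```

```bash
python3 -c "
from h import *
delta(C['red'],.06)"
```

```text
t 21.58 pos [0.4642 0.2373 0.1341] linear total [2.95 0.3  0.9 ] rot fix [ 0.011  -0.0047  0.0106] F [ 0.   0.4 -1.5] w 0.498
```

Call:
play_rows([
  {"claw": 1,"linear": [0.3,0.15,0.45],"rotation": [0.011,-0.005,0.011]},
  {"claw": 1,"linear": [0.6,0.15,0.45],"rotation": [0,0,0]},
  {"claw": 1,"linear": [0.6,0,0],"rotation": [0,0,0]},
  {"claw": 1,"linear": [0.6,0,0],"rotation": [0,0,0]},
  {"claw": 1,"linear": [0.5,0,0],"rotation": [0,0,0]},
  {"claw": 1,"linear": [0.2,0,0],"rotation": [0,0,0]},
  {"claw": 1,"linear": [0,0,0],"rotation": [0,0,0]},
])

```text
time: 22.17
position: [0.4692, 0.2178, 0.0566]
tool_rot: [0.991, 1.335, -1.005]
ft_force: [0.2, 0.8, -1.3]
grip_width: 0.5
```

```bash
python3 -c "
from h import *
delta(C['red'],.045)"
```

```text
t 22.17 pos [0.4692 0.2178 0.0566] linear total [0.46 0.29 0.07] rot fix [0.004  0.0011 0.0061] F [ 0.2  0.8 -1.3] w 0.5
```

Call:
play_rows([
  {"claw": 1,"linear": [0.1,0.15,0.07],"rotation": [0.004,0.001,0.006]},
  {"claw": 1,"linear": [0.2,0.14,0],"rotation": [0,0,0]},
  {"claw": 1,"linear": [0.15,0,0],"rotation": [0,0,0]},
  {"claw": 1,"linear": [0,0,0],"rotation": [0,0,0]},
])

```text
time: 22.5
position: [0.4778, 0.2182, 0.0455]
tool_rot: [1.004, 1.326, -1.002]
ft_force: [-1.5, -0.6, -2.1]
grip_width: 0.498
```

```bash
python3 -c "
from h import *
delta(C['red'],.0345)"
```

```text
t 22.5 pos [0.4778 0.2182 0.0455] linear total [ 0.44 -0.05 -0.01] rot fix [-0.0006  0.0002 -0.0015] F [-1.5 -0.6 -2.1] w 0.498
```

Call:
play_rows([
  {"claw": 1,"linear": [0.18,-0.05,0],"rotation": [0,0,-0.001]},
  {"claw": 1,"linear": [0.12,0,0],"rotation": [0,0,0]},
  {"claw": 1,"linear": [0.09,0,0],"rotation": [0,0,0]},
  {"claw": 1,"linear": [0,0,0],"rotation": [0,0,0]},
])

```text
time: 22.83
position: [0.4775, 0.2184, 0.0357]
tool_rot: [1.005, 1.326, -1.001]
ft_force: [-0.6, -0.0, -1.6]
grip_width: 0.502
```

Call:
play_rows([
  {"claw": 1,"linear": [0.07,0,0],"rotation": [0,0,0]},
])

```text
time: 22.92
position: [0.4779, 0.2186, 0.0347]
tool_rot: [1.005, 1.325, -1.001]
ft_force: [-6.3, -3.3, 25.2]
grip_width: 0.497
```

```bash
python3 -c "
from h import *
delta(C['red'],.0345)"
```

```text
t 22.92 pos [0.4779 0.2186 0.0347] linear total [ 0.01 -0.05  0.01] rot fix [-0.0007  0.0002 -0.002 ] F [-6.3 -3.3 25.2] w 0.497
```

Contact. Release, then go for yellow.

Call:
play_rows([
  {"claw": 1,"linear": [0,0,0],"rotation": [0,0,0]},
  {"claw": 1,"linear": [0,0,0],"rotation": [0,0,0]},
  {"claw": 0,"linear": [0,0,0],"rotation": [0,0,0]},
  {"claw": 0,"linear": [0,0,0],"rotation": [0,0,0]},
  {"claw": 0,"linear": [0,0,0],"rotation": [0,0,0]},
  {"claw": 0,"linear": [0,0,0],"rotation": [0,0,0]},
  {"claw": 0,"linear": [0,0,0],"rotation": [0,0,0]},
  {"claw": 0,"linear": [0,0,0],"rotation": [0,0,0]},
  {"claw": 0,"linear": [-0.4,0,0],"rotation": [0,0,0]},
  {"claw": 0,"linear": [-0.7,0,0],"rotation": [0,0,0]},
])

```text
time: 23.75
position: [0.4764, 0.2184, 0.0617]
tool_rot: [1.003, 1.328, -1.003]
ft_force: [-0.1, -0.9, 0.1]
grip_width: 0.969
```

Call:
play_rows([
  {"claw": 0,"linear": [-0.8,0,0],"rotation": [0,0,0]},
  {"claw": 0,"linear": [-0.8,0,0],"rotation": [0,0,0]},
  {"claw": 0,"linear": [-0.8,0,0],"rotation": [0,0,0]},
  {"claw": 0,"linear": [-0.6,0,0],"rotation": [0,0,0]},
  {"claw": 0,"linear": [0,0,0],"rotation": [0,0,0]},
])

```text
time: 24.17
position: [0.4772, 0.22, 0.1456]
tool_rot: [1.004, 1.326, -0.998]
ft_force: [0.5, 0.6, 0.5]
grip_width: 0.993
```

```bash
python3 -c "
from h import *
delta(L['yellow'],.13)
cv2.imwrite('pics/w3.png',get_image('wrist'))"
```

```text
t 24.17 pos [0.4772 0.22   0.1456] linear total [ 0.62  2.38 14.87] rot fix [ 0.0009 -0.0004 -0.0026] F [0.5 0.6 0.5] w 0.993
```

View pics/w3.png

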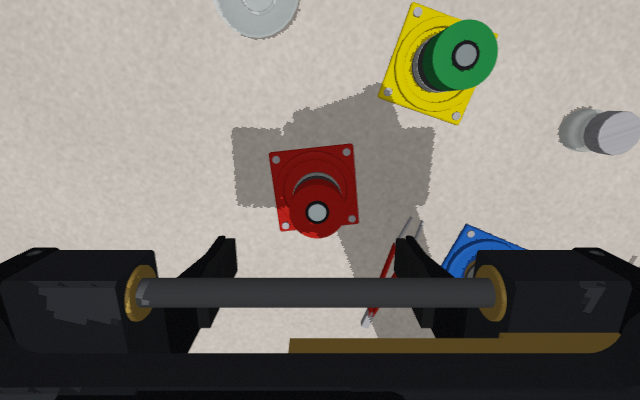

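Red stands upright in the red cradle, with its pin at (317,211). Now yellow.

Call:
play_rows([
  {"claw": 0,"linear": [0,0.16,0.95],"rotation": [0,0,0]},
  {"claw": 0,"linear": [0,0.16,0.95],"rotation": [0,0,0]},
  {"claw": 0,"linear": [0,0.16,0.95],"rotation": [0,0,0]},
  {"claw": 0,"linear": [0,0.16,0.95],"rotation": [0,0,0]},
  {"claw": 0,"linear": [0,0.16,0.95],"rotation": [0,0,0]},
  {"claw": 0,"linear": [0,0.16,0.95],"rotation": [0,0,0]},
  {"claw": 0,"linear": [0,0.16,0.95],"rotation": [0,0,0]},
  {"claw": 0,"linear": [0,0.16,0.95],"rotation": [0,0,0]},
  {"claw": 0,"linear": [0,0.16,0.95],"rotation": [0,0,0]},
  {"claw": 0,"linear": [0,0.16,0.95],"rotation": [0,0,0]},
])

```text
time: 25.05
position: [0.5774, 0.0008, 0.1358]
tool_rot: [0.987, 1.344, -0.993]
ft_force: [-0.1, 1.0, -0.3]
grip_width: 0.999
```

Call:
play_rows([
  {"claw": 0,"linear": [0,0.16,0.95],"rotation": [0,0,0]},
  {"claw": 0,"linear": [0,0.16,0.95],"rotation": [0,0,0]},
  {"claw": 0,"linear": [0,0.16,0.95],"rotation": [0,0,0]},
  {"claw": 0,"linear": [0,0.16,0.95],"rotation": [0,0,0]},
  {"claw": 0,"linear": [0,0.16,0.95],"rotation": [0,0,0]},
  {"claw": 0,"linear": [0,0,0.5],"rotation": [0,0,0]},
  {"claw": 0,"linear": [0,0,0],"rotation": [0,0,0]},
  {"claw": 0,"linear": [0,0,0],"rotation": [0,0,0]},
])

```text
time: 25.72
position: [0.6318, -0.1312, 0.1231]
tool_rot: [0.988, 1.355, -1.008]
ft_force: [-0.2, 0.5, -0.3]
grip_width: 0.998
```

```bash
python3 -c "
from h import *
delta(L['yellow'],.065)"
```

```text
t 25.72 pos [ 0.6318 -0.1312  0.1231] linear total [ 2.32  0.36 -0.31] rot fix [ 0.0065 -0.007   0.0148] F [-0.2  0.5 -0.3] w 0.998
```

Call:
play_rows([
  {"claw": 0,"linear": [0.2,0.18,-0.2],"rotation": [0.006,-0.007,0.015]},
  {"claw": 0,"linear": [0.5,0.18,-0.11],"rotation": [0,0,0]},
  {"claw": 0,"linear": [0.6,0,0],"rotation": [0,0,0]},
  {"claw": 0,"linear": [0.5,0,0],"rotation": [0,0,0]},
  {"claw": 0,"linear": [0.4,0,0],"rotation": [0,0,0]},
  {"claw": 0,"linear": [0,0,0],"rotation": [0,0,0]},
])

```text
time: 26.22
position: [0.6357, -0.1109, 0.0633]
tool_rot: [0.996, 1.337, -0.994]
ft_force: [-0.8, 0.9, -0.4]
grip_width: 1.0
```

```bash
python3 -c "
from h import *
delta(L['yellow'],.033)"
```

```text
t 26.22 pos [ 0.6357 -0.1109  0.0633] linear total [ 1.21 -0.07  0.4 ] rot fix [ 0.0069 -0.0028  0.0011] F [-0.8  0.9 -0.4] w 1.0
```

Call:
play_rows([
  {"claw": 0,"linear": [0.1,-0.07,0.2],"rotation": [0.007,-0.003,0.001]},
  {"claw": 0,"linear": [0.4,0,0.2],"rotation": [0,0,0]},
  {"claw": 0,"linear": [0.4,0,0],"rotation": [0,0,0]},
  {"claw": 0,"linear": [0.25,0,0],"rotation": [0,0,0]},
  {"claw": 0,"linear": [0,0,0],"rotation": [0,0,0]},
])

```text
time: 26.63
position: [0.6372, -0.1214, 0.0318]
tool_rot: [1.002, 1.327, -1.003]
ft_force: [-0.9, -0.9, 0.3]
grip_width: 1.001
```

```bash
python3 -c "
from h import *
delta(L['yellow'],.033)"
```

```text
t 26.63 pos [ 0.6372 -0.1214  0.0318] linear total [-0.05 -0.01 -0.02] rot fix [-0.0001  0.0006  0.    ] F [-0.9 -0.9  0.3] w 1.001
```

Call:
play_rows([
  {"claw": 1,"linear": [0,0,0],"rotation": [0,0,0]},
  {"claw": 1,"linear": [0,0,0],"rotation": [0,0,0]},
  {"claw": 1,"linear": [0,0,0],"rotation": [0,0,0]},
  {"claw": 1,"linear": [0,0,0],"rotation": [0,0,0]},
  {"claw": 1,"linear": [0,0,0],"rotation": [0,0,0]},
  {"claw": 1,"linear": [0,0,0],"rotation": [0,0,0]},
  {"claw": 1,"linear": [0,0,0],"rotation": [0,0,0]},
  {"claw": 1,"linear": [0,0,0],"rotation": [0,0,0]},
])

```text
time: 27.3
position: [0.6383, -0.1213, 0.0332]
tool_rot: [1.003, 1.325, -1.002]
ft_force: [-0.4, 1.0, -1.1]
grip_width: 0.501
```

Call:
play_rows([
  {"claw": 1,"linear": [-0.4,0,0],"rotation": [0,0,0]},
  {"claw": 1,"linear": [-0.7,0,0],"rotation": [0,0,0]},
  {"claw": 1,"linear": [-0.8,0,0],"rotation": [0,0,0]},
  {"claw": 1,"linear": [-0.8,0,0],"rotation": [0,0,0]},
  {"claw": 1,"linear": [-0.8,0,0],"rotation": [0,0,0]},
  {"claw": 1,"linear": [-0.6,0,0],"rotation": [0,0,0]},
  {"claw": 1,"linear": [0,0,0],"rotation": [0,0,0]},
])

```text
time: 27.88
position: [0.6357, -0.1209, 0.1405]
tool_rot: [1.001, 1.331, -1.004]
ft_force: [1.2, 0.1, -0.5]
grip_width: 0.5
```

Call:
play_rows([
  {"claw": 1,"linear": [0,-0.6,0.2],"rotation": [0,0,0]},
  {"claw": 1,"linear": [0,-0.9,0.3],"rotation": [0,0,0]},
  {"claw": 1,"linear": [0,-0.95,0.3],"rotation": [0,0,0]},
  {"claw": 1,"linear": [0,-0.95,0.3],"rotation": [0,0,0]},
  {"claw": 1,"linear": [0,-0.95,0.3],"rotation": [0,0,0]},
  {"claw": 1,"linear": [0,-0.95,0.3],"rotation": [0,0,0]},
  {"claw": 1,"linear": [0,-0.95,0.3],"rotation": [0,0,0]},
  {"claw": 1,"linear": [0,-0.95,0.3],"rotation": [0,0,0]},
  {"claw": 1,"linear": [0,-0.95,0.3],"rotation": [0,0,0]},
  {"claw": 1,"linear": [0,-0.6,0.2],"rotation": [0,0,0]},
])

```text
time: 28.72
position: [0.4368, -0.2471, 0.1359]
tool_rot: [0.997, 1.339, -0.994]
ft_force: [-0.4, -0.1, -1.5]
grip_width: 0.499
```

```bash
python3 -c "
from h import *
delta(C['spare'],.06)"
```

```text
t 28.72 pos [ 0.4368 -0.2471  0.1359] linear total [3.04 0.21 0.26] rot fix [ 0.0067 -0.0044  0.0015] F [-0.4 -0.1 -1.5] w 0.499
```

Grasp z was 0.0332.

Call:
play_rows([
  {"claw": 1,"linear": [0,0,0],"rotation": [0.007,-0.004,0.001]},
  {"claw": 1,"linear": [0.3,0,0],"rotation": [0,0,0]},
  {"claw": 1,"linear": [0.6,0,0],"rotation": [0,0,0]},
  {"claw": 1,"linear": [0.6,0,0],"rotation": [0,0,0]},
  {"claw": 1,"linear": [0.6,0,0],"rotation": [0,0,0]},
  {"claw": 1,"linear": [0.5,0,0],"rotation": [0,0,0]},
  {"claw": 1,"linear": [0.2,0,0],"rotation": [0,0,0]},
  {"claw": 1,"linear": [0,0,0],"rotation": [0,0,0]},
])

```text
time: 29.38
position: [0.436, -0.2448, 0.059]
tool_rot: [1.004, 1.329, -1.004]
ft_force: [-1.0, 0.4, -0.9]
grip_width: 0.498
```

```bash
python3 -c "
from h import *
delta(C['spare'],.045)"
```

```text
t 29.38 pos [ 0.436  -0.2448  0.059 ] linear total [0.56 0.22 0.33] rot fix [-0.0007 -0.001   0.0007] F [-1.   0.4 -0.9] w 0.498
```

Call:
play_rows([
  {"claw": 1,"linear": [0,0.11,0.17],"rotation": [0,0,0]},
  {"claw": 1,"linear": [0.2,0.11,0.16],"rotation": [0,0,0]},
  {"claw": 1,"linear": [0.2,0,0],"rotation": [0,0,0]},
  {"claw": 1,"linear": [0.12,0,0],"rotation": [0,0,0]},
  {"claw": 1,"linear": [0,0,0],"rotation": [0,0,0]},
])

```text
time: 29.8
position: [0.4474, -0.251, 0.046]
tool_rot: [1.002, 1.327, -1.0]
ft_force: [0.3, -0.6, -1.7]
grip_width: 0.498
```

```bash
python3 -c "
from h import *
delta(C['spare'],.0335)"
```

```text
t 29.8 pos [ 0.4474 -0.251   0.046 ] linear total [ 0.5  -0.16 -0.03] rot fix [ 0.0011 -0.0001 -0.0012] F [ 0.3 -0.6 -1.7] w 0.498
```

Call:
play_rows([
  {"claw": 1,"linear": [0.2,-0.15,0],"rotation": [0.001,0,-0.001]},
  {"claw": 1,"linear": [0.15,0,0],"rotation": [0,0,0]},
  {"claw": 1,"linear": [0.09,0,0],"rotation": [0,0,0]},
  {"claw": 1,"linear": [0,0,0],"rotation": [0,0,0]},
])

```text
time: 30.13
position: [0.4434, -0.2526, 0.0344]
tool_rot: [1.003, 1.327, -1.003]
ft_force: [0.6, -0.2, -0.6]
grip_width: 0.496
```

Call:
play_rows([
  {"claw": 1,"linear": [0.07,0,0],"rotation": [0,0,0]},
])

```text
time: 30.22
position: [0.4436, -0.2528, 0.0329]
tool_rot: [1.003, 1.326, -1.003]
ft_force: [-5.0, 4.6, 24.0]
grip_width: 0.5
```

```bash
python3 -c "
from h import *
delta(C['spare'],.0335)"
```

```text
t 30.22 pos [ 0.4436 -0.2528  0.0329] linear total [-0.02  0.01 -0.06] rot fix [-0.0006  0.0008 -0.0004] F [-5.   4.6 24. ] w 0.5
```

Call:
play_rows([
  {"claw": 1,"linear": [0,0,0],"rotation": [0,0,0]},
  {"claw": 1,"linear": [0,0,0],"rotation": [0,0,0]},
  {"claw": 0,"linear": [0,0,0],"rotation": [0,0,0]},
  {"claw": 0,"linear": [0,0,0],"rotation": [0,0,0]},
  {"claw": 0,"linear": [0,0,0],"rotation": [0,0,0]},
  {"claw": 0,"linear": [0,0,0],"rotation": [0,0,0]},
  {"claw": 0,"linear": [0,0,0],"rotation": [0,0,0]},
  {"claw": 0,"linear": [0,0,0],"rotation": [0,0,0]},
  {"claw": 0,"linear": [-0.4,0,0],"rotation": [0,0,0]},
  {"claw": 0,"linear": [-0.7,0,0],"rotation": [0,0,0]},
])

```text
time: 31.05
position: [0.4423, -0.2519, 0.0597]
tool_rot: [1.003, 1.33, -1.003]
ft_force: [-0.7, -0.6, 1.6]
grip_width: 0.975
```

Call:
play_rows([
  {"claw": 0,"linear": [-0.8,0,0],"rotation": [0,0,0]},
  {"claw": 0,"linear": [-0.8,0,0],"rotation": [0,0,0]},
  {"claw": 0,"linear": [-0.8,0,0],"rotation": [0,0,0]},
  {"claw": 0,"linear": [-0.6,0,0],"rotation": [0,0,0]},
  {"claw": 0,"linear": [0,0,0],"rotation": [0,0,0]},
])

```text
time: 31.47
position: [0.444, -0.252, 0.1439]
tool_rot: [1.002, 1.325, -1.001]
ft_force: [-0.6, -0.6, 0.5]
grip_width: 1.0
```

Call:
play_rows([
  {"claw": 0,"linear": [-0.05,0.75,-0.95],"rotation": [0,0,0]},
  {"claw": 0,"linear": [-0.05,0.75,-0.95],"rotation": [0,0,0]},
  {"claw": 0,"linear": [-0.05,0.75,-0.95],"rotation": [0,0,0]},
  {"claw": 0,"linear": [0,0.75,-0.95],"rotation": [0,0,0]},
  {"claw": 0,"linear": [0,0.75,-0.95],"rotation": [0,0,0]},
  {"claw": 0,"linear": [0,0.75,-0.95],"rotation": [0,0,0]},
  {"claw": 0,"linear": [0,0.75,-0.95],"rotation": [0,0,0]},
  {"claw": 0,"linear": [0,0.75,-0.95],"rotation": [0,0,0]},
  {"claw": 0,"linear": [0,0.75,-0.95],"rotation": [0,0,0]},
  {"claw": 0,"linear": [0,0.75,-0.95],"rotation": [0,0,0]},
])

```text
time: 32.3
position: [0.5621, 0.0282, 0.1468]
tool_rot: [1.011, 1.312, -1.02]
ft_force: [-0.2, -0.8, -0.9]
grip_width: 0.998
```

```bash
python3 -c "
from h import *
delta(L['green'],.13)"
```

```text
t 32.3 pos [0.5621 0.0282 0.1468] linear total [ 0.63  3.18 -4.21] rot fix [-0.0119  0.0061 -0.0003] F [-0.2 -0.8 -0.9] w 0.998
```

Call:
play_rows([
  {"claw": 0,"linear": [0,0.65,-0.85],"rotation": [-0.012,0.006,0]},
  {"claw": 0,"linear": [0,0.65,-0.85],"rotation": [0,0,0]},
  {"claw": 0,"linear": [0,0.65,-0.85],"rotation": [0,0,0]},
  {"claw": 0,"linear": [0,0.65,-0.85],"rotation": [0,0,0]},
  {"claw": 0,"linear": [0,0.3,-0.3],"rotation": [0,0,0]},
  {"claw": 0,"linear": [0,0,0],"rotation": [0,0,0]},
  {"claw": 0,"linear": [0,0,0],"rotation": [0,0,0]},
])

```text
time: 32.88
position: [0.6062, 0.1509, 0.1433]
tool_rot: [0.996, 1.34, -0.993]
ft_force: [-0.5, 0.3, 0.0]
grip_width: 1.0
```

```bash
python3 -c "
from h import *
delta(L['green'],.065)"
```

```text
t 32.88 pos [0.6062 0.1509 0.1433] linear total [3.13 0.22 0.11] rot fix [ 0.0078 -0.0043  0.002 ] F [-0.5  0.3  0. ] w 1.0
```

Call:
play_rows([
  {"claw": 0,"linear": [0.2,0.1,0.05],"rotation": [0.008,-0.004,0.002]},
  {"claw": 0,"linear": [0.6,0.1,0.05],"rotation": [0,0,0]},
  {"claw": 0,"linear": [0.7,0,0],"rotation": [0,0,0]},
  {"claw": 0,"linear": [0.7,0,0],"rotation": [0,0,0]},
  {"claw": 0,"linear": [0.6,0,0],"rotation": [0,0,0]},
  {"claw": 0,"linear": [0.3,0,0],"rotation": [0,0,0]},
  {"claw": 0,"linear": [0,0,0],"rotation": [0,0,0]},
])

```text
time: 33.47
position: [0.6118, 0.1345, 0.0573]
tool_rot: [1.007, 1.316, -1.021]
ft_force: [-0.8, -0.1, 1.1]
grip_width: 1.0
```

```bash
python3 -c "
from h import *
delta(L['green'],.033)"
```

```text
t 33.47 pos [0.6118 0.1345 0.0573] linear total [ 0.97  0.17 -0.62] rot fix [-0.0106  0.006   0.0024] F [-0.8 -0.1  1.1] w 1.0
```

Call:
play_rows([
  {"claw": 0,"linear": [0,0.09,-0.31],"rotation": [-0.01,0.006,0.002]},
  {"claw": 0,"linear": [0.2,0.08,-0.31],"rotation": [0,0,0]},
  {"claw": 0,"linear": [0.4,0,0],"rotation": [0,0,0]},
  {"claw": 0,"linear": [0.3,0,0],"rotation": [0,0,0]},
  {"claw": 0,"linear": [0,0,0],"rotation": [0,0,0]},
])

```text
time: 33.88
position: [0.613, 0.15, 0.0338]
tool_rot: [1.005, 1.325, -1.003]
ft_force: [-0.5, -1.1, -0.4]
grip_width: 1.003
```

```bash
python3 -c "
from h import *
delta(L['green'],.033)"
```

```text
t 33.88 pos [0.613  0.15   0.0338] linear total [ 0.03 -0.04 -0.02] rot fix [-0.0016  0.0002 -0.0012] F [-0.5 -1.1 -0.4] w 1.003
```

Call:
play_rows([
  {"claw": 1,"linear": [0,0,0],"rotation": [-0.001,0,-0.001]},
  {"claw": 1,"linear": [0,0,0],"rotation": [0,0,0]},
  {"claw": 1,"linear": [0,0,0],"rotation": [0,0,0]},
  {"claw": 1,"linear": [0,0,0],"rotation": [0,0,0]},
  {"claw": 1,"linear": [0,0,0],"rotation": [0,0,0]},
  {"claw": 1,"linear": [0,0,0],"rotation": [0,0,0]},
  {"claw": 1,"linear": [0,0,0],"rotation": [0,0,0]},
  {"claw": 1,"linear": [0,0,0],"rotation": [0,0,0]},
])

```text
time: 34.55
position: [0.614, 0.151, 0.0352]
tool_rot: [1.004, 1.326, -1.0]
ft_force: [0.6, -0.3, -2.0]
grip_width: 0.498
```

Call:
play_rows([
  {"claw": 1,"linear": [-0.4,0,0],"rotation": [0,0,0]},
  {"claw": 1,"linear": [-0.7,0,0],"rotation": [0,0,0]},
  {"claw": 1,"linear": [-0.8,0,0],"rotation": [0,0,0]},
  {"claw": 1,"linear": [-0.8,0,0],"rotation": [0,0,0]},
  {"claw": 1,"linear": [-0.8,0,0],"rotation": [0,0,0]},
  {"claw": 1,"linear": [-0.6,0,0],"rotation": [0,0,0]},
  {"claw": 1,"linear": [0,0,0],"rotation": [0,0,0]},
])

```text
time: 35.13
position: [0.6108, 0.1496, 0.1417]
tool_rot: [0.999, 1.331, -1.006]
ft_force: [1.6, 0.4, -1.1]
grip_width: 0.494
```

Call:
play_rows([
  {"claw": 1,"linear": [0,-0.15,0.5],"rotation": [0,0,0]},
  {"claw": 1,"linear": [0,-0.18,0.9],"rotation": [0,0,0]},
  {"claw": 1,"linear": [0,-0.18,0.95],"rotation": [0,0,0]},
  {"claw": 1,"linear": [0,-0.18,0.95],"rotation": [0,0,0]},
  {"claw": 1,"linear": [0,-0.18,0.95],"rotation": [0,0,0]},
  {"claw": 1,"linear": [0,-0.18,0.95],"rotation": [0,0,0]},
  {"claw": 1,"linear": [0,-0.18,0.95],"rotation": [0,0,0]},
  {"claw": 1,"linear": [0,-0.18,0.95],"rotation": [0,0,0]},
  {"claw": 1,"linear": [0,-0.18,0.95],"rotation": [0,0,0]},
  {"claw": 1,"linear": [0,-0.18,0.95],"rotation": [0,0,0]},
])

```text
time: 35.97
position: [0.6222, -0.0904, 0.1317]
tool_rot: [0.984, 1.348, -1.007]
ft_force: [0.0, -0.3, -3.2]
grip_width: 0.5
```

```bash
python3 -c "
from h import *
delta(C['green'],.13)"
```

```text
t 35.97 pos [ 0.6222 -0.0904  0.1317] linear total [0.06 0.16 1.3 ] rot fix [ 0.0075 -0.0025  0.0128] F [ 0.  -0.3 -3.2] w 0.5
```

Call:
play_rows([
  {"claw": 1,"linear": [0,0.1,0.7],"rotation": [0.007,-0.002,0.013]},
  {"claw": 1,"linear": [0,0.1,0.3],"rotation": [0,0,0]},
  {"claw": 1,"linear": [0,0,0],"rotation": [0,0,0]},
  {"claw": 1,"linear": [0,0,0],"rotation": [0,0,0]},
])

```text
time: 36.3
position: [0.6311, -0.1258, 0.1265]
tool_rot: [1.009, 1.326, -1.017]
ft_force: [-0.2, -0.4, -1.7]
grip_width: 0.503
```

```bash
python3 -c "
from h import *
delta(C['green'],.06)"
```

```text
t 36.3 pos [ 0.6311 -0.1258  0.1265] linear total [ 2.66  0.23 -0.16] rot fix [-0.0086  0.      0.0037] F [-0.2 -0.4 -1.7] w 0.503
```

Call:
play_rows([
  {"claw": 1,"linear": [0,0.1,0],"rotation": [-0.008,0,0.004]},
  {"claw": 1,"linear": [0.3,0.05,0],"rotation": [0,0,0]},
  {"claw": 1,"linear": [0.5,0,0],"rotation": [0,0,0]},
  {"claw": 1,"linear": [0.6,0,0],"rotation": [0,0,0]},
  {"claw": 1,"linear": [0.6,0,0],"rotation": [0,0,0]},
  {"claw": 1,"linear": [0.4,0,0],"rotation": [0,0,0]},
  {"claw": 1,"linear": [0,0,0],"rotation": [0,0,0]},
])

```text
time: 36.88
position: [0.6352, -0.1123, 0.0612]
tool_rot: [0.995, 1.336, -0.987]
ft_force: [-1.6, 0.8, -2.1]
grip_width: 0.5
```

```bash
python3 -c "
from h import *
delta(C['green'],.046)"
```

```text
t 36.88 pos [ 0.6352 -0.1123  0.0612] linear total [ 0.6  -0.1   0.32] rot fix [ 0.0098 -0.003  -0.0017] F [-1.6  0.8 -2.1] w 0.5
```

Call:
play_rows([
  {"claw": 1,"linear": [0,-0.1,0.16],"rotation": [0.01,-0.003,-0.002]},
  {"claw": 1,"linear": [0.2,0,0.16],"rotation": [0,0,0]},
  {"claw": 1,"linear": [0.2,0,0],"rotation": [0,0,0]},
  {"claw": 1,"linear": [0.12,0,0],"rotation": [0,0,0]},
  {"claw": 1,"linear": [0,0,0],"rotation": [0,0,0]},
])

```text
time: 37.3
position: [0.6357, -0.1196, 0.0474]
tool_rot: [1.002, 1.328, -1.002]
ft_force: [0.3, 0.2, -1.9]
grip_width: 0.494
```

```bash
python3 -c "
from h import *
delta(C['green'],.0352)"
```

```text
t 37.3 pos [ 0.6357 -0.1196  0.0474] linear total [ 0.49 -0.03  0.03] rot fix [ 0.0005  0.0002 -0.0001] F [ 0.3  0.2 -1.9] w 0.494
```

Call:
play_rows([
  {"claw": 1,"linear": [0.2,-0.03,0.03],"rotation": [0,0,0]},
  {"claw": 1,"linear": [0.14,0,0],"rotation": [0,0,0]},
  {"claw": 1,"linear": [0.09,0,0],"rotation": [0,0,0]},
  {"claw": 1,"linear": [0,0,0],"rotation": [0,0,0]},
])

```text
time: 37.63
position: [0.6359, -0.1212, 0.0366]
tool_rot: [1.003, 1.325, -1.002]
ft_force: [0.7, -0.6, -1.3]
grip_width: 0.498
```

Call:
play_rows([
  {"claw": 1,"linear": [0.07,0,0],"rotation": [0,0,0]},
])

```text
time: 37.72
position: [0.6362, -0.1213, 0.0351]
tool_rot: [1.003, 1.325, -1.001]
ft_force: [-0.9, 0.7, 15.8]
grip_width: 0.496
```

```bash
python3 -c "
from h import *
delta(C['green'],.0352)"
```

```text
t 37.72 pos [ 0.6362 -0.1213  0.0351] linear total [-0.01 -0.03 -0.04] rot fix [-0.0002  0.001  -0.0015] F [-0.9  0.7 15.8] w 0.496
```

Call:
play_rows([
  {"claw": 1,"linear": [0,0,0],"rotation": [0,0,0]},
  {"claw": 1,"linear": [0,0,0],"rotation": [0,0,0]},
  {"claw": 0,"linear": [0,0,0],"rotation": [0,0,0]},
  {"claw": 0,"linear": [0,0,0],"rotation": [0,0,0]},
  {"claw": 0,"linear": [0,0,0],"rotation": [0,0,0]},
  {"claw": 0,"linear": [0,0,0],"rotation": [0,0,0]},
  {"claw": 0,"linear": [0,0,0],"rotation": [0,0,0]},
  {"claw": 0,"linear": [0,0,0],"rotation": [0,0,0]},
  {"claw": 0,"linear": [-0.4,0,0],"rotation": [0,0,0]},
  {"claw": 0,"linear": [-0.7,0,0],"rotation": [0,0,0]},
])

```text
time: 38.55
position: [0.635, -0.1208, 0.062]
tool_rot: [1.002, 1.328, -1.002]
ft_force: [-1.0, -1.0, 0.5]
grip_width: 0.973
```

Call:
play_rows([
  {"claw": 0,"linear": [-0.8,0,0],"rotation": [0,0,0]},
  {"claw": 0,"linear": [-0.8,0,0],"rotation": [0,0,0]},
  {"claw": 0,"linear": [-0.8,0,0],"rotation": [0,0,0]},
  {"claw": 0,"linear": [-0.6,0,0],"rotation": [0,0,0]},
  {"claw": 0,"linear": [0,0,0],"rotation": [0,0,0]},
])

```text
time: 38.97
position: [0.6367, -0.1203, 0.1468]
tool_rot: [1.003, 1.323, -0.999]
ft_force: [0.2, 0.1, 0.4]
grip_width: 1.003
```

Call:
play_rows([
  {"claw": 0,"linear": [0,-0.6,0.2],"rotation": [0,0,0]},
  {"claw": 0,"linear": [0,-0.9,0.3],"rotation": [0,0,0]},
  {"claw": 0,"linear": [0,-0.95,0.3],"rotation": [0,0,0]},
  {"claw": 0,"linear": [0,-0.95,0.3],"rotation": [0,0,0]},
  {"claw": 0,"linear": [0,-0.95,0.3],"rotation": [0,0,0]},
  {"claw": 0,"linear": [0,-0.95,0.3],"rotation": [0,0,0]},
  {"claw": 0,"linear": [0,-0.95,0.3],"rotation": [0,0,0]},
  {"claw": 0,"linear": [0,-0.95,0.3],"rotation": [0,0,0]},
  {"claw": 0,"linear": [0,-0.95,0.3],"rotation": [0,0,0]},
  {"claw": 0,"linear": [0,-0.6,0.2],"rotation": [0,0,0]},
])

```text
time: 39.8
position: [0.4399, -0.2466, 0.1428]
tool_rot: [1.0, 1.328, -0.986]
ft_force: [0.5, -0.4, -1.0]
grip_width: 1.0
```

```bash
python3 -c "
from h import *
delta((.4436,-.2528),.065)"
```

```text
t 39.8 pos [ 0.4399 -0.2466  0.1428] linear total [3.11 0.04 0.28] rot fix [ 0.0072 -0.001  -0.0059] F [ 0.5 -0.4 -1. ] w 1.0
```

Call:
play_rows([
  {"claw": 0,"linear": [0,0,0.1],"rotation": [0.007,-0.001,-0.006]},
  {"claw": 0,"linear": [0.3,0,0],"rotation": [0,0,0]},
  {"claw": 0,"linear": [0.6,0,0],"rotation": [0,0,0]},
  {"claw": 0,"linear": [0.6,0,0],"rotation": [0,0,0]},
  {"claw": 0,"linear": [0.6,0,0],"rotation": [0,0,0]},
  {"claw": 0,"linear": [0.5,0,0],"rotation": [0,0,0]},
  {"claw": 0,"linear": [0.2,0,0],"rotation": [0,0,0]},
  {"claw": 0,"linear": [0,0,0],"rotation": [0,0,0]},
])

```text
time: 40.47
position: [0.4422, -0.2469, 0.0667]
tool_rot: [1.003, 1.328, -1.002]
ft_force: [0.6, -0.1, 0.2]
grip_width: 0.997
```

```bash
python3 -c "
from h import *
delta((.4436,-.2528),.033)"
```

```text
t 40.47 pos [ 0.4422 -0.2469  0.0667] linear total [ 1.35 -0.01  0.24] rot fix [-0.     -0.0002 -0.0004] F [ 0.6 -0.1  0.2] w 0.997
```

Call:
play_rows([
  {"claw": 0,"linear": [0.1,0,0.12],"rotation": [0,0,0]},
  {"claw": 0,"linear": [0.45,0,0.12],"rotation": [0,0,0]},
  {"claw": 0,"linear": [0.45,0,0],"rotation": [0,0,0]},
  {"claw": 0,"linear": [0.25,0,0],"rotation": [0,0,0]},
  {"claw": 0,"linear": [0,0,0],"rotation": [0,0,0]},
])

```text
time: 40.88
position: [0.4469, -0.2521, 0.0335]
tool_rot: [1.002, 1.326, -0.998]
ft_force: [-0.8, 0.3, 0.6]
grip_width: 1.001
```

```bash
python3 -c "
from h import *
delta((.4436,-.2528),.033)"
```

```text
t 40.88 pos [ 0.4469 -0.2521  0.0335] linear total [ 0.02 -0.14 -0.01] rot fix [ 0.0018  0.0005 -0.0022] F [-0.8  0.3  0.6] w 1.001
```

Call:
play_rows([
  {"claw": 0,"linear": [0,-0.13,0],"rotation": [0.002,0,-0.002]},
  {"claw": 1,"linear": [0,0,0],"rotation": [0,0,0]},
  {"claw": 1,"linear": [0,0,0],"rotation": [0,0,0]},
  {"claw": 1,"linear": [0,0,0],"rotation": [0,0,0]},
  {"claw": 1,"linear": [0,0,0],"rotation": [0,0,0]},
  {"claw": 1,"linear": [0,0,0],"rotation": [0,0,0]},
  {"claw": 1,"linear": [0,0,0],"rotation": [0,0,0]},
  {"claw": 1,"linear": [0,0,0],"rotation": [0,0,0]},
  {"claw": 1,"linear": [0,0,0],"rotation": [0,0,0]},
])

```text
time: 41.63
position: [0.444, -0.2538, 0.0347]
tool_rot: [1.002, 1.324, -1.004]
ft_force: [0.1, -0.4, -1.3]
grip_width: 0.5
```

Call:
play_rows([
  {"claw": 1,"linear": [-0.4,0,0],"rotation": [0,0,0]},
  {"claw": 1,"linear": [-0.7,0,0],"rotation": [0,0,0]},
  {"claw": 1,"linear": [-0.8,0,0],"rotation": [0,0,0]},
  {"claw": 1,"linear": [-0.8,0,0],"rotation": [0,0,0]},
  {"claw": 1,"linear": [-0.8,0,0],"rotation": [0,0,0]},
  {"claw": 1,"linear": [-0.6,0,0],"rotation": [0,0,0]},
  {"claw": 1,"linear": [0,0,0],"rotation": [0,0,0]},
])

```text
time: 42.22
position: [0.442, -0.2515, 0.1425]
tool_rot: [1.002, 1.331, -1.003]
ft_force: [0.9, -0.4, -1.7]
grip_width: 0.499
```

Call:
play_rows([
  {"claw": 1,"linear": [-0.05,0.4,-0.5],"rotation": [0,0,0]},
  {"claw": 1,"linear": [-0.05,0.7,-0.9],"rotation": [0,0,0]},
  {"claw": 1,"linear": [-0.05,0.75,-0.95],"rotation": [0,0,0]},
  {"claw": 1,"linear": [0,0.75,-0.95],"rotation": [0,0,0]},
  {"claw": 1,"linear": [0,0.75,-0.95],"rotation": [0,0,0]},
  {"claw": 1,"linear": [0,0.75,-0.95],"rotation": [0,0,0]},
  {"claw": 1,"linear": [0,0.75,-0.95],"rotation": [0,0,0]},
  {"claw": 1,"linear": [0,0.75,-0.95],"rotation": [0,0,0]},
  {"claw": 1,"linear": [0,0.75,-0.95],"rotation": [0,0,0]},
  {"claw": 1,"linear": [0,0.75,-0.95],"rotation": [0,0,0]},
])

```text
time: 43.05
position: [0.5507, 0.0134, 0.1414]
tool_rot: [1.01, 1.324, -1.024]
ft_force: [1.0, 0.0, -2.2]
grip_width: 0.495
```

```bash
python3 -c "
from h import *
delta(C['yellow'],.14)"
```

```text
t 43.05 pos [0.5507 0.0134 0.1414] linear total [ 0.01  3.69 -4.55] rot fix [-0.0119  0.0015  0.0059] F [ 1.   0.  -2.2] w 0.495
```

Call:
play_rows([
  {"claw": 1,"linear": [0,0.75,-0.9],"rotation": [-0.012,0.001,0.006]},
  {"claw": 1,"linear": [0,0.75,-0.9],"rotation": [0,0,0]},
  {"claw": 1,"linear": [0,0.75,-0.9],"rotation": [0,0,0]},
  {"claw": 1,"linear": [0,0.75,-0.9],"rotation": [0,0,0]},
  {"claw": 1,"linear": [0,0.4,-0.5],"rotation": [0,0,0]},
  {"claw": 1,"linear": [0,0.1,0],"rotation": [0,0,0]},
  {"claw": 1,"linear": [0,0,0],"rotation": [0,0,0]},
])

```text
time: 43.63
position: [0.6056, 0.1509, 0.1347]
tool_rot: [0.994, 1.342, -0.995]
ft_force: [0.3, -0.3, -1.0]
grip_width: 0.496
```

```bash
python3 -c "
from h import *
delta(C['yellow'],.06)"
```

```text
t 43.63 pos [0.6056 0.1509 0.1347] linear total [2.99 0.17 0.23] rot fix [ 0.0077 -0.0047  0.0038] F [ 0.3 -0.3 -1. ] w 0.496
```

Call:
play_rows([
  {"claw": 1,"linear": [0,0.1,0],"rotation": [0.008,-0.005,0.004]},
  {"claw": 1,"linear": [0.3,0.05,0],"rotation": [0,0,0]},
  {"claw": 1,"linear": [0.6,0,0],"rotation": [0,0,0]},
  {"claw": 1,"linear": [0.6,0,0],"rotation": [0,0,0]},
  {"claw": 1,"linear": [0.6,0,0],"rotation": [0,0,0]},
  {"claw": 1,"linear": [0.5,0,0],"rotation": [0,0,0]},
  {"claw": 1,"linear": [0,0,0],"rotation": [0,0,0]},
])

```text
time: 44.22
position: [0.6089, 0.1396, 0.0642]
tool_rot: [1.006, 1.316, -1.018]
ft_force: [-0.6, 0.2, -1.9]
grip_width: 0.501
```

```bash
python3 -c "
from h import *
delta(C['yellow'],.046)"
```

```text
t 44.22 pos [0.6089 0.1396 0.0642] linear total [ 0.73  0.14 -0.27] rot fix [-0.0089  0.0059  0.0013] F [-0.6  0.2 -1.9] w 0.501
```

Call:
play_rows([
  {"claw": 1,"linear": [0,0.14,-0.14],"rotation": [-0.009,0.006,0.001]},
  {"claw": 1,"linear": [0.25,0,-0.13],"rotation": [0,0,0]},
  {"claw": 1,"linear": [0.25,0,0],"rotation": [0,0,0]},
  {"claw": 1,"linear": [0.15,0,0],"rotation": [0,0,0]},
  {"claw": 1,"linear": [0,0,0],"rotation": [0,0,0]},
])

```text
time: 44.63
position: [0.6117, 0.1451, 0.0475]
tool_rot: [1.004, 1.326, -1.003]
ft_force: [0.7, 0.0, -1.0]
grip_width: 0.498
```

```bash
python3 -c "
from h import *
delta(C['yellow'],.0345)"
```

```text
t 44.63 pos [0.6117 0.1451 0.0475] linear total [ 0.52 -0.02 -0.08] rot fix [-0.0014  0.0003 -0.0007] F [ 0.7  0.  -1. ] w 0.498
```

Call:
play_rows([
  {"claw": 1,"linear": [0.2,-0.02,-0.08],"rotation": [-0.001,0,0]},
  {"claw": 1,"linear": [0.15,0,0],"rotation": [0,0,0]},
  {"claw": 1,"linear": [0.1,0,0],"rotation": [0,0,0]},
  {"claw": 1,"linear": [0,0,0],"rotation": [0,0,0]},
])

```text
time: 44.97
position: [0.6111, 0.1478, 0.0359]
tool_rot: [1.003, 1.326, -1.0]
ft_force: [-0.4, 0.1, -0.8]
grip_width: 0.495
```

Call:
play_rows([
  {"claw": 1,"linear": [0.07,0,0],"rotation": [0,0,0]},
])

```text
time: 45.05
position: [0.6115, 0.1482, 0.0347]
tool_rot: [1.004, 1.325, -1.0]
ft_force: [-3.4, -0.5, 17.1]
grip_width: 0.501
```

```bash
python3 -c "
from h import *
delta(C['yellow'],.0345)"
```

```text
t 45.05 pos [0.6115 0.1482 0.0347] linear total [ 0.01 -0.05  0.04] rot fix [ 0.0003  0.0003 -0.0022] F [-3.4 -0.5 17.1] w 0.501
```

Contact. Release, lift, and back off toward the robot's right so the cameras can see everything.

Call:
play_rows([
  {"claw": 1,"linear": [0,0,0],"rotation": [0,0,0]},
  {"claw": 1,"linear": [0,0,0],"rotation": [0,0,0]},
  {"claw": 0,"linear": [0,0,0],"rotation": [0,0,0]},
  {"claw": 0,"linear": [0,0,0],"rotation": [0,0,0]},
  {"claw": 0,"linear": [0,0,0],"rotation": [0,0,0]},
  {"claw": 0,"linear": [0,0,0],"rotation": [0,0,0]},
  {"claw": 0,"linear": [0,0,0],"rotation": [0,0,0]},
  {"claw": 0,"linear": [0,0,0],"rotation": [0,0,0]},
  {"claw": 0,"linear": [-0.4,0,0],"rotation": [0,0,0]},
  {"claw": 0,"linear": [-0.7,0,0],"rotation": [0,0,0]},
])

```text
time: 45.88
position: [0.6102, 0.1477, 0.0613]
tool_rot: [1.002, 1.328, -1.002]
ft_force: [0.1, -0.4, -0.8]
grip_width: 0.973
```

Call:
play_rows([
  {"claw": 0,"linear": [-0.8,0,0],"rotation": [0,0,0]},
  {"claw": 0,"linear": [-0.8,0,0],"rotation": [0,0,0]},
  {"claw": 0,"linear": [-0.8,0,0],"rotation": [0,0,0]},
  {"claw": 0,"linear": [-0.8,0,0],"rotation": [0,0,0]},
  {"claw": 0,"linear": [-0.8,0,0],"rotation": [0,0,0]},
  {"claw": 0,"linear": [-0.5,0,0],"rotation": [0,0,0]},
  {"claw": 0,"linear": [0,0,0],"rotation": [0,0,0]},
])

```text
time: 46.47
position: [0.6109, 0.1492, 0.1867]
tool_rot: [1.004, 1.325, -0.996]
ft_force: [0.9, 0.4, -0.4]
grip_width: 1.0
```

Call:
play_rows([
  {"claw": 0,"linear": [0,-0.2,0.95],"rotation": [0,0,0]},
  {"claw": 0,"linear": [0,-0.2,0.95],"rotation": [0,0,0]},
  {"claw": 0,"linear": [0,-0.2,0.95],"rotation": [0,0,0]},
  {"claw": 0,"linear": [0,-0.2,0.95],"rotation": [0,0,0]},
  {"claw": 0,"linear": [0,-0.2,0.95],"rotation": [0,0,0]},
  {"claw": 0,"linear": [0,-0.2,0.95],"rotation": [0,0,0]},
  {"claw": 0,"linear": [0,-0.2,0.95],"rotation": [0,0,0]},
  {"claw": 0,"linear": [0,-0.2,0.95],"rotation": [0,0,0]},
  {"claw": 0,"linear": [0,-0.2,0.95],"rotation": [0,0,0]},
  {"claw": 0,"linear": [0,-0.2,0.95],"rotation": [0,0,0]},
])

```text
time: 47.3
position: [0.626, -0.0922, 0.1804]
tool_rot: [0.992, 1.34, -0.984]
ft_force: [0.6, 0.1, -0.3]
grip_width: 1.001
```

Call:
play_rows([
  {"claw": 0,"linear": [0,-0.2,0.95],"rotation": [0,0,0]},
  {"claw": 0,"linear": [0,-0.2,0.95],"rotation": [0,0,0]},
  {"claw": 0,"linear": [0,-0.2,0.95],"rotation": [0,0,0]},
  {"claw": 0,"linear": [0,-0.2,0.95],"rotation": [0,0,0]},
  {"claw": 0,"linear": [0,-0.2,0.95],"rotation": [0,0,0]},
  {"claw": 0,"linear": [0,-0.2,0.95],"rotation": [0,0,0]},
  {"claw": 0,"linear": [0,-0.2,0.95],"rotation": [0,0,0]},
  {"claw": 0,"linear": [0,-0.2,0.95],"rotation": [0,0,0]},
  {"claw": 0,"linear": [0,-0.2,0.95],"rotation": [0,0,0]},
  {"claw": 0,"linear": [0,-0.2,0.95],"rotation": [0,0,0]},
])

```text
time: 48.13
position: [0.642, -0.3456, 0.1662]
tool_rot: [0.989, 1.355, -0.99]
ft_force: [0.7, 0.4, 0.4]
grip_width: 0.998
```

Call:
play_rows([
  {"claw": 0,"linear": [0,-0.2,0.95],"rotation": [0,0,0]},
  {"claw": 0,"linear": [0,-0.2,0.95],"rotation": [0,0,0]},
  {"claw": 0,"linear": [0,-0.2,0.95],"rotation": [0,0,0]},
  {"claw": 0,"linear": [0,-0.2,0.7],"rotation": [0,0,0]},
  {"claw": 0,"linear": [0,0,0],"rotation": [0,0,0]},
  {"claw": 0,"linear": [0,0,0],"rotation": [0,0,0]},
])

```text
time: 48.63
position: [0.6438, -0.4474, 0.1545]
tool_rot: [0.993, 1.363, -1.001]
ft_force: [0.6, 1.3, 0.3]
grip_width: 0.996
```

```bash
python3 -c "
from h import *
t=get_image('top');cv2.imwrite('pics/t9.png',cv2.resize(t[130:310,160:500],None,fx=2.35,fy=2.35,interpolation=cv2.INTER_CUBIC))
s=get_image('side');cv2.imwrite('pics/s9.png',cv2.resize(s[120:310,210:450],None,fx=3,fy=3,interpolation=cv2.INTER_CUBIC))"
```

```text
(no output)
```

View pics/t9.png

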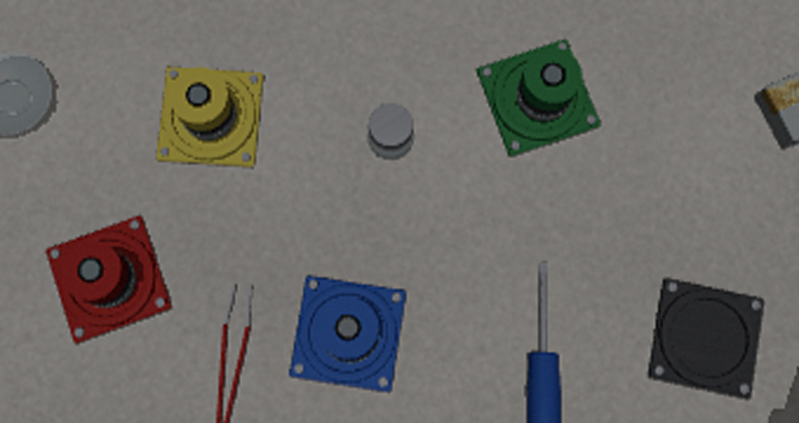

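View pics/s9.png

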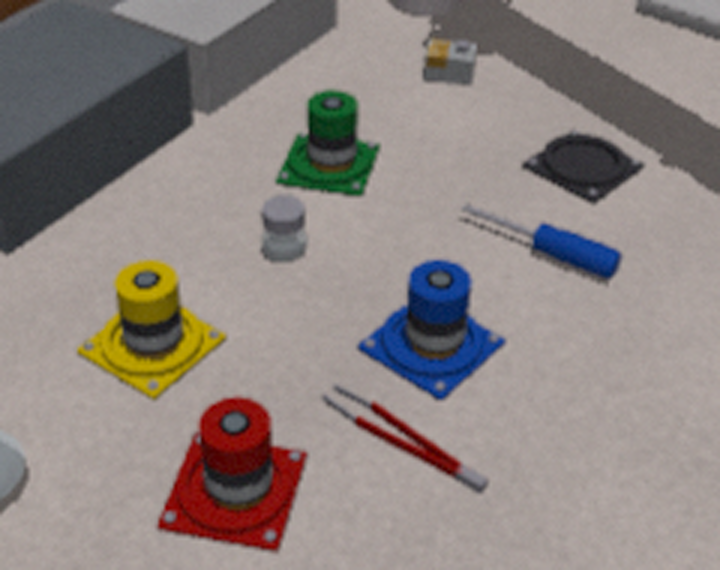

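All four stand upright in their own cradles (top-crop pins at (198,95), (552,75), (90,270) and (347,328)). The spare cradle is empty, the jar is unmoved at (390,130), and the gripper is clear of everything.

```bash
python3 -c "
from bench import *
print(close_job())"
```

```text
the job is handed in; nothing more can be done
None
```

All four objectives now stand upright in the cradles of their own colours, and I have handed the job in at about 49 s of the 134 s allowed. I made two three-way swaps through the grey cradle, which is empty again.

- **Setting down:** I lowered each lens until the wrist force showed contact and only opened the gripper then. At contact the gripper was within about 1 mm of the height at which it had picked that lens up. The contact pushes were brief, 16 to 36 N measured at the wrist. The highest was red's temporary stop in the grey cradle, against the 40 N limit for the arm or gripper body and 120 N for the wrist.
- **Final checks:** The last top and side pictures show all four lenses upright and inside the rims. In them the jar is where it started and the gripper is well clear. None of these checks failed or disagreed.
- **Not checked:** Flatness on the recess floor rests on the contact heights and those pictures; I did not measure it separately.

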